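Close the filter holder and log it with the code reader

TASK

Close the open filter holder with its loose lid, with the lid's key down in the notch of the rim and the lid fully home. Then pick up the torch-shaped code reader and read that holder's label: point the reader's window squarely at the middle of the label from 5 cm away and keep it still for a second and a half. Finally stand the reader upright on its round dock again and let go; do not shift the label plate or the other things on the bench.

Things in the scene. Friction and masses are not known exactly. Their poses are not given: they have to be found in the camera images.
- holder: the OPEN filter holder, fixed. Origin: on the bench under the chamber's axis; z up, x away from its label. Aluminium foot 150 x 92 x 10 mm (x from -100 to +50 mm); round steel chamber on a column, radius 44 mm at most, rim 140 mm above the bench; a label plate swivels in a yoke at its front (-x). Its side (left or right of the shut one) and yaw vary
- rim (a point): centre of the chamber's mouth, in the plane of the rim, axes as holder. Bore radius 34 mm, wall 7 mm thick, chamber 20 mm deep; at -x one notch cuts the rim, 12 mm wide, 8 mm deep, right through the wall
- plate (a joint): swivel of the open holder's label plate about a level axis: angle in rad between the label's face normal and vertical (0: the label looks straight up; 1.2: almost level towards holder -x). Starts at 0.45 to 0.6 and stays there by friction; leave it
- label (a point): centre of the label (46 x 30 mm paper with bars, on a 56 x 36 x 3 mm plate) on the open holder, 68 mm from the chamber's axis, 107 mm above the bench. z: out of the label's face, y: along its long side and the swivel axis, x: up the slope towards the chamber
- holder_shut: a second filter holder of the same size and build, fixed, whose lid is already on (total height 175 mm); not to be worked on. Frame as holder
- lid: loose steel lid, 140 g, lying on the bench on its plug. Origin: centre of the underside of its disc (radius 42, 5 thick), z up. Plug below: radius 31.5, 8 deep. Key at -x: 8 wide, 33 to 48 from the axis, 6 deep below the disc. Grip bar on top along x: 40 long, 12 wide (y), 5 to 35 above the origin. Seated, its frame coincides with rim; with its key on the rim it stands 6 higher (all mm)
- reader: the hand-held code reader, torch-shaped, round, 160 g, 115 mm tall, standing head down on the dock. Origin: centre of the window in its flat end; z runs from the window up along the handle, so it looks along its -z. Head radius 24 mm up to 26 mm from the window, tapering to a handle of radius 12.5 mm from 50 to 108 mm from the window. It reads by itself, no button
- spot (a point): point 50 mm ahead of the reader's window on its axis (reader z = -50 mm), axes as reader: where the reader is focused
- dock: round grey dock, fixed to the bench, radius 40 mm. Origin: centre of its underside. The reader stands head down on its floor, 6 mm above the bench, inside a collar of inner radius 31 mm whose top is 14 mm above the bench; a cable gland (8 mm high) sticks out to 51 mm at +x. Dock and lid may have swapped sides
- reagent_bottle: bystander: amber bottle with black cap, diameter 46, 98 mm tall; origin at its foot
- forceps: bystander: steel forceps lying flat, 14 x 132 x 9 mm, long along its y; origin at its underside
- marker_red: bystander: red, white and green marker lying at the back, 12 x 124 x 13 mm, long along its y
- pen_black: bystander: white ball pen with black tip, lying between the holders, 9 x 134 x 9 mm, long along its y
- cotton_jar: bystander: white jar with knobbed lid, diameter 68, 90 mm tall; origin at its foot
- plate_edge (a point): middle of the upper edge of the open holder's label plate, 18 mm up the slope from its swivel axis; it must stay where it is
Things that resemble listed ones, but are neither listed nor needed, are in the scene too. What is shaped like the reader but green or purple is not meant.

How it is judged (in metres and radians):
On the way, in this order (a step that is already met when the one before it is completed fails the run):
1. the lid sits fully home on the open holder, its key in the notch (horizontal distance between lid and rim below 0.005 m and z of lid in the frame of rim between -0.0025 and 0.0025 m and angle between the x axis of lid and the x axis of rim, either way round below 0.12 rad and angle between lid's own z axis and vertical below 0.05 rad), for 0.2 s.
2. the reader is held still, its window 50 mm (within 15 mm) from the open holder's label, its axis square to the label within 0.13 rad and aimed within 12 mm of its middle, for 1.5 s (x of spot in the frame of label between -0.012 and 0.012 m and y of spot in the frame of label between -0.012 and 0.012 m and z of spot in the frame of label between -0.015 and 0.015 m and angle between the z axis of reader and the z axis of label, either way round below 0.13 rad and linear speed of reader below 0.02 m/s and angular speed of reader below 0.15 rad/s), for 1.5 s.
At the end, for the whole second after the job is handed in: the lid lies flat and fully home on the open holder (within 2.5 mm in height, 5 mm sideways, 0.12 rad in yaw, so its key is in the notch), and the reader stands upright and at rest on the floor of its dock, inside the collar (within 10 mm of its centre) (all of step 1 and horizontal distance between reader and dock below 0.01 m and z of reader in the frame of dock between 0.003 and 0.009 m and angle between reader's own z axis and vertical below 0.06 rad and linear speed of each of reader, lid below 0.01 m/s); the robot touches nothing.
It fails at once if the label plate is pushed: its upper edge shifts by more than 4 mm (distance of plate_edge from where it was at the start of the episode above 0.004 m).
It fails at once if a bystander is shifted by more than 20 mm (distance of any of reagent_bottle, forceps, marker_red, pen_black, cotton_jar from where it was at the start of the episode above 0.02 m).
It also fails if it takes over 64 s, if anything falls off the work surface, if the arm or the gripper's body presses on something with over 40 N, if the wrist force passes 120 N, or if a joint passes its speed limit or range.

ROBOT

A 7-joint arm with a two-finger parallel gripper is mounted at the origin on a cart in front of the work surface, level with it; the furniture and walls round the work are solid. World frame = base frame: x ahead of the robot, y to its left, z up, the work surface at z = 0. Lengths are in mm, angles in rad, forces in N, time in s.
With the tool pointing down it reaches from about 400 to 875 mm from the base axis. Payload 4.4 kg.
Tool frame: the origin (TCP) lies midway between the tips of the shut fingers; the grasp point (between the pads) lies 19 mm behind it; z points along the fingers, y is the direction in which the jaws open and shut (so a half turn about z gives the same grasp; the last joint's range is limited). The gripper opens to 85 mm and grips with 20 to 120 N. Pads are 22 mm wide; open, the fingers measure 114 mm over their backs; the gripper's body (76 mm by 85 mm) begins 54 mm behind the grasp point. The pads swing forward as they close: fully open they stand 13 mm farther back than shut.
Start: joints at [-1.393, 0.628, 0.038, 1.517, -0.027, 0.996, -0.02], TCP at [156.879, 630.798, 231.313] pointing down, gripper open.
Joint ranges: [-3.06, 3.06], [-0.37, 2.12], [-1.25, 1.32], [0.18, 2.47], [-1.1, 4.24], [0.23, 1.98], [-2.94, 2.94]. Speed limits (rad/s): [2.57, 2.57, 3.14, 3.14, 3.14, 3.14, 3.14].

INTERFACE

Orientations are given as [roll, pitch, yaw] about the fixed x, y, z axes, in that order (R = Rz(yaw) Ry(pitch) Rx(roll)).
In Python, from cell import ctrl, vision gives the robot as it stands.
- The arm moves only by the tool play_rows, never from a script. Its arguments are lists of equal length, an entry for each row: "slide": the shift along the tool's x, y, z in mm, a list of three; "turn": the turn about the tool's z in rad; "fingers": the opening, from 0 (shut) to 1 (fully open). A call has 1 to 5 rows; each row is the pose to reach, as a shift and turn from the pose measured when the call began, along the tool's axes at that moment; what a row does not reach only later rows make up. A row lasts 1/8 s, in which the tool goes at most 62.5 mm and 10.7 degrees, less where a joint would pass 70% of its speed; a pose out of reach is approached as far as the arm can. A call with a gripper value outside its range is refused whole. The fingers move at their own pace and stop on an object; the grip force is fixed at half the most. Time passes only in rows, so rows that repeat a pose let the fingers close. It gives the time, the measured TCP pose, the force and the opening at its end, in the units of the state.
- ctrl.read_state(): the state, without advancing time (a new reading comes with each control period).
- vision.get_image(name): name is "scene" or "side" or "wrist"; returns (picture, depth): 420x560x3 uint8, blue, green, red; 420x560 float32, mm along the optical axis (not along the pixel's ray), 0 where there is no reading.
- vision.camera_params(name): a dict with "fx", "fy", "cx", "cy" (pixels), "position" and "rotation" of the camera in the world. Camera axes: x right, y up, looking along -z (the intrinsics and any distortion apply to the point x, -y, -z); pixel columns grow to the right and rows downward; lengths in mm; the calibration is good to about 2 mm. A picture is of the moment at which its call begins: read the wrist's pose just before it. camera_params takes no time and is no camera call; for the wrist camera it gives the pose at the moment of the call.
- ctrl.finish_job(): hands the job in, once; it reports no verdict.
The state is a dict: "clock": time; "qpos": joint angles; "qd": joint speeds; "tau": joint torques, N m; "eef_pos": TCP position; "tool_rot": TCP orientation; "force": force on the tool from outside, world axes, zero at the start; "torque": the same for the moment, N m; "width": finger opening in mm.
Only numpy, scipy, OpenCV 4.12 (cv2) and the standard library are available. Lean on these libraries where they do the work, as an engineer would, in place of code of your own. Each camera call takes 0.05 s, during which the arm holds its last target.

## Working session

There is one attempt and no reset: what is moved stays moved. The work goes in short steps, Python scripts to look and compute and a tool call to move; the robot and the scene stay as the last step left them, time stands still between calls to the robot, and variables do not carry over. Pictures are saved under pics/ and viewed, and the job is handed in when it is done.

Besides the shell and the picture viewer there is one more tool, called after "Call:" by a JSON object that holds its "op" and its "data", one argument or row to a line. play_rows: Moves the arm, as the interface text tells. Its arguments: {"type":"object","properties":{"slide":{"type":"array"},"turn":{"type":"array"},"fingers":{"type":"array"}},"required":["slide","turn","fingers"]}

```bash
ls; mkdir -p pics; cat > h.py <<'E'
import numpy as np, cv2
from scipy.spatial.transform import Rotation as R
from cell import ctrl, vision
def cam(n):
    p=vision.camera_params(n); return p
def rot(p):
    r=np.array(p["rotation"],float)
    return r if r.shape==(3,3) else R.from_euler('xyz',r).as_matrix()
def snap(n,f=None):
    p=cam(n); im,d=vision.get_image(n)
    if f: cv2.imwrite('pics/'+f,im); np.savez('pics/'+f[:-4]+'.npz',im=im,d=d,pos=np.array(p['position']),rot=rot(p),K=np.array([p['fx'],p['fy'],p['cx'],p['cy']]))
    return im,d,p
def load(f):
    z=np.load('pics/'+f+'.npz'); return z
def cloud(z):
    d=z['d'];fx,fy,cx,cy=z['K'];h,w=d.shape
    u,v=np.meshgrid(np.arange(w),np.arange(h))
    c=np.stack([(u-cx)/fx*d,-(v-cy)/fy*d,-d],-1)
    P=c@z['rot'].T+z['pos']; P[d<=0]=np.nan
    return P
def ray(z,u,v,h):
    fx,fy,cx,cy=z['K']; d=z['rot']@np.array([(u-cx)/fx,-(v-cy)/fy,-1]); o=z['pos']
    return o+d*(h-o[2])/d[2]
def st():
    s=ctrl.read_state(); print({k:np.round(s[k],3).tolist() for k in ['clock','qpos','eef_pos','tool_rot','force','width']}); return s
E
python3 - <<'E'
from h import *
st()
for n in ['scene','side','wrist']:
    im,d,p=snap(n,n+'0.png'); print(n,p)
st()
E
```

```text
pics
{'clock': 0.0, 'qpos': [-1.393, 0.629, 0.038, 1.518, -0.027, 0.996, -0.02], 'eef_pos': [156.712, 630.185, 230.379], 'tool_rot': [-3.14, -0.0, 2.898], 'force': [0.155, 0.313, -0.021], 'width': 85.275}
scene {'fx': 472.1251301673104, 'fy': 472.1251301673104, 'cx': 276.29651312077976, 'cy': 197.62316987309774, 'position': array([-245.69177983,  953.52624919,  730.02752606]), 'rotation': array([ 0.98295973,  0.00399514, -2.14965007])}
side {'fx': 477.6842694317416, 'fy': 477.6842694317416, 'cx': 270.60639909083335, 'cy': 205.94588306675575, 'position': array([ 641.30282556, -503.12901055,  696.1925559 ]), 'rotation': array([ 1.00588419, -0.00409828,  0.08161022])}
wrist {'fx': 372.46414586476135, 'fy': 372.46414586476135, 'cx': 286.73020405666546, 'cy': 211.07366554976392, 'position': array([ 86.29717991, 648.23133524, 373.60800469]), 'rotation': array([-0.28788356,  0.00226667,  1.32761043])}
{'clock': 0.15, 'qpos': [-1.393, 0.629, 0.038, 1.518, -0.027, 0.996, -0.02], 'eef_pos': [156.747, 630.307, 230.604], 'tool_rot': [-3.14, 0.0, 2.898], 'force': [-0.053, -0.355, -0.24], 'width': 85.114}
```

View pics/scene0.png

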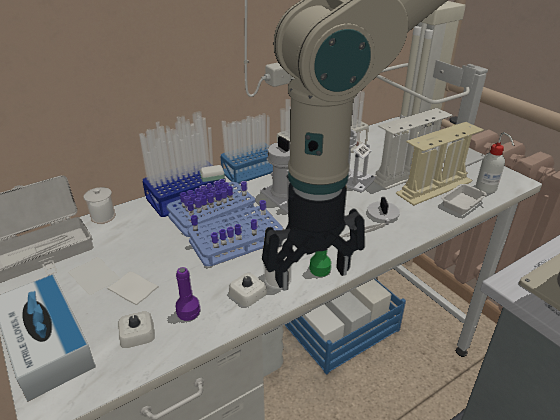

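View pics/side0.png

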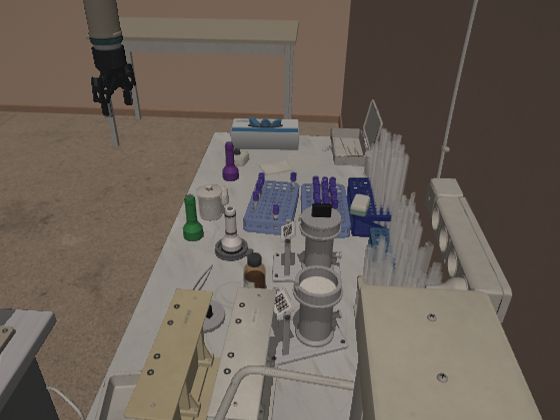

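View pics/wrist0.png

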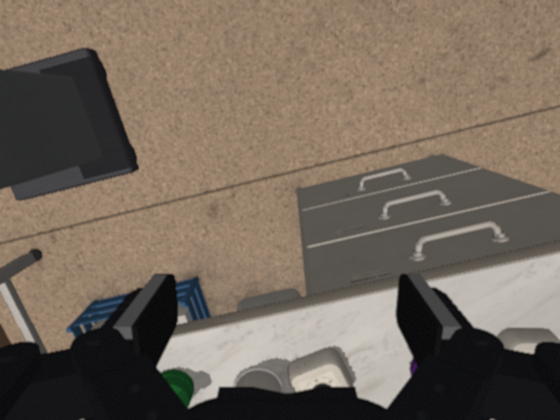

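```bash
python3 - <<'E'
from h import *
for f in ['scene0','side0']:
    z=load(f); P=cloud(z)
    pts={'side0':[(318,285),(318,268),(280,303),(288,230),(321,210),(230,212),(231,240),(231,250),(210,312),(205,318),(255,262),(278,288),(282,304),(190,200),(210,205),(200,280)],'scene0':[(383,205),(383,212),(320,258),(282,165),(410,225)]}[f]
    for u,v in pts: print(f,u,v,np.round(P[v,u],1))
    im=z['im']
for f,b in [('side0',(150,180,360,380)),('scene0',(250,120,480,290))]:
    z=load(f); x0,y0,x1,y1=b
    cv2.imwrite('pics/%s_c.png'%f,cv2.resize(z['im'][y0:y1,x0:x1],None,fx=3,fy=3,interpolation=cv2.INTER_CUBIC))
E
```

```text
scene0 383 205 [444.9 176.6  37.5]
scene0 383 212 [440.1 178.2  18.9]
scene0 320 258 [363.9 443.8  44.5]
scene0 282 165 [641.8 358.7 119.9]
scene0 410 225 [376.6 142.3   1.7]
side0 318 285 [675.4 145.5 121.8]
side0 318 268 [674.4 170.4 140.2]
side0 280 303 [610.1 108.8 107.9]
side0 288 230 [612.9 326.2 110.6]
side0 321 210 [679.4 326.8 164.5]
side0 230 212 [481.9 372.5 118.6]
side0 231 240 [481.9 367.6  45.4]
side0 231 250 [482.4 358.6  23.6]
side0 210 312 [472.8 154.8  29. ]
side0 205 318 [463.1 150.2  16.6]
side0 255 262 [552.7 231.7  95.9]
side0 278 288 [604.3 141.6 112.6]
side0 282 304 [613.8 105.9 108.6]
side0 190 200 [379.8 424.3 112.4]
side0 210 205 [407.6 503.9  50.2]
side0 200 280 [425.3 277.8  -0.7]
```

View pics/side0_c.png

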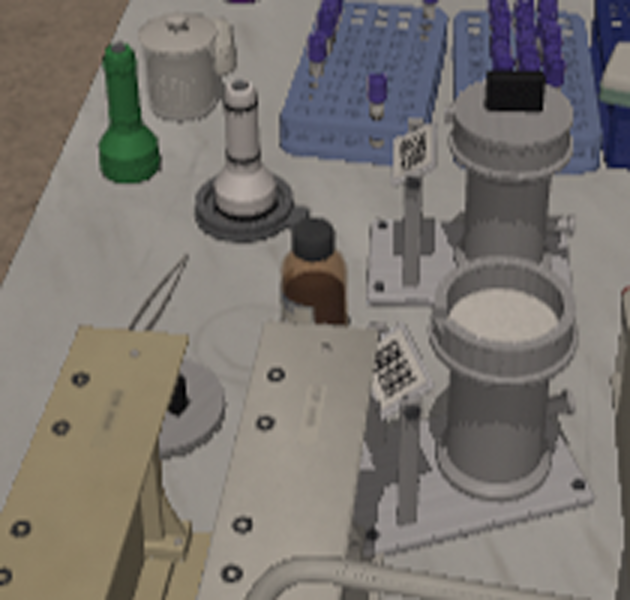

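View pics/scene0_c.png

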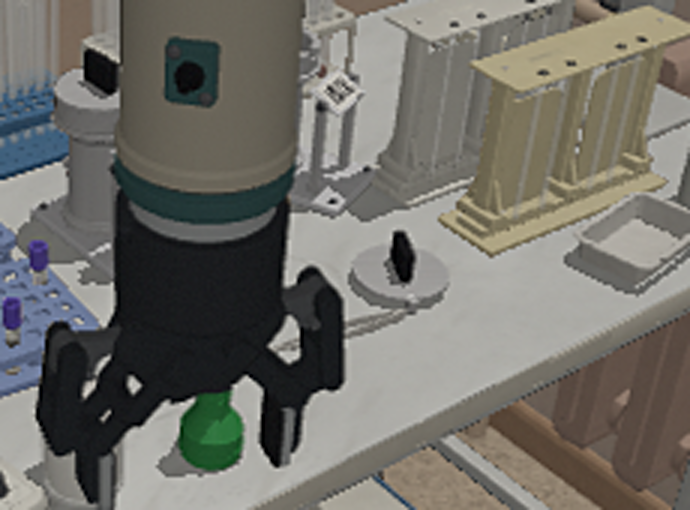

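Call:
{"op": "play_rows", "data": {
  "slide": [
    [-444,-364,-30],
    [-444,-364,-30],
    [-444,-364,-30],
    [-444,-364,-30],
    [-444,-364,-30]
  ],
  "turn": [0,0,0,0,0],
  "fingers": [1,1,1,1,1]
}}

```text
clock: 0.78
eef_pos: [344.2, 378.7, 247.6]
tool_rot: [-3.14, 0.0, 2.898]
force: [0.7, 0.1, -0.1]
width: 85.6
```

Call:
{"op": "play_rows", "data": {
  "slide": [
    [-202,-165,-12],
    [-202,-165,-12],
    [-202,-165,-12],
    [-202,-165,-12],
    [-202,-165,-12]
  ],
  "turn": [0,0,0,0,0],
  "fingers": [1,1,1,1,1]
}}

```text
clock: 1.4
eef_pos: [502.9, 164.7, 260.0]
tool_rot: [-3.139, 0.002, 2.89]
force: [-0.9, 0.6, -0.8]
width: 85.4
```

```bash
python3 - <<'E'
from h import *
st()
for n in ['wrist','side','scene']: snap(n,n+'1.png')
E
```

```text
{'clock': 1.4, 'qpos': [-0.442, 0.422, 0.1, 1.82, -0.047, 0.902, 0.998], 'eef_pos': [502.918, 164.698, 259.984], 'tool_rot': [-3.139, 0.002, 2.89], 'force': [-0.925, 0.599, -0.764], 'width': 85.421}
```

View pics/wrist1.png

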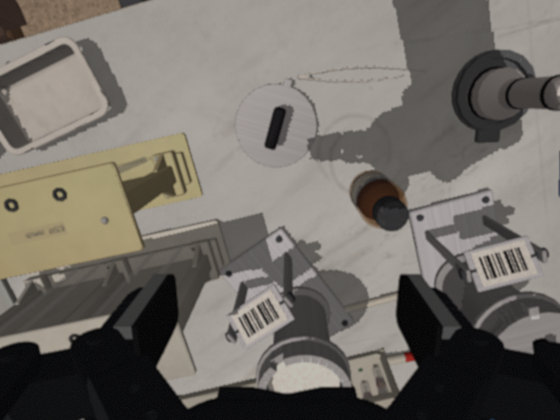

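View pics/scene1.png

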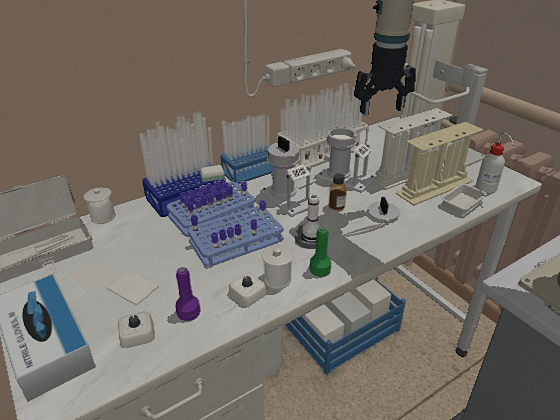

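```bash
python3 - <<'E'
from h import *
z=load('wrist1'); P=cloud(z)
a=cv2.resize(z['im'][60:190,215:345],None,fx=4,fy=4,interpolation=cv2.INTER_CUBIC)
b=cv2.resize(z['im'][230:420,180:400],None,fx=3,fy=3,interpolation=cv2.INTER_CUBIC)
cv2.imwrite('pics/w1a.png',a);cv2.imwrite('pics/w1b.png',b)
for u,v in [(276,128),(250,125),(291,83),(60,215),(150,190),(100,340),(200,250),(262,314),(300,355),(270,360),(345,360),(490,90),(387,212),(30,280)]: print(u,v,np.round(P[v,u],1))
E
```

```text
276 128 [454.2 166.1  42.9]
250 125 [446.5 139.7  13.5]
291 83 [417.5 190.2  12.1]
60 215 [465.5  19.4 168.3]
150 190 [473.7  53.3  98.9]
100 340 [477.6 122.1 320.9]
200 250 [558.2  53.9  32.8]
262 314 [605.4 115.  108.4]
300 355 [632.8 142.5 138.9]
270 360 [637.2 115.  131.4]
345 360 [662.8 177.6 119.4]
490 90 [470.1 365.7  41.7]
387 212 [542.1 242.5  98.4]
30 280 [ 547.1 -142.3   28.8]
```

View pics/w1a.png

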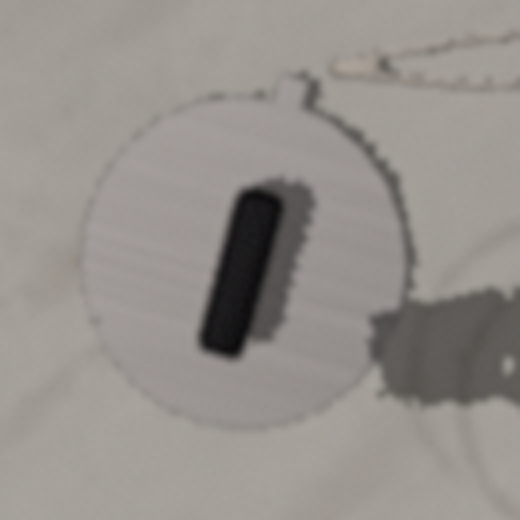

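View pics/w1b.png

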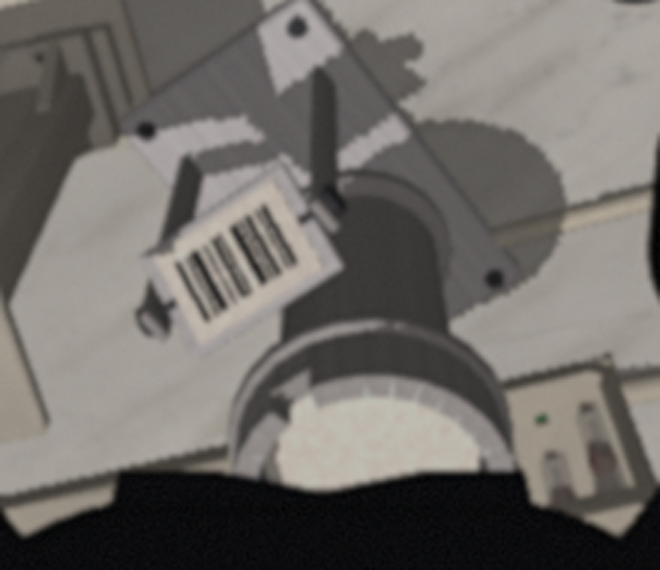

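```bash
cat > meas.py <<'E'
from h import *
from scipy.optimize import least_squares
def circ(xy):
    f=lambda p:np.hypot(xy[:,0]-p[0],xy[:,1]-p[1])-p[2]
    r=least_squares(f,[*xy.mean(0),40],loss='soft_l1',f_scale=1); return r.x
def circr(xy,rad):
    f=lambda p:np.hypot(xy[:,0]-p[0],xy[:,1]-p[1])-rad
    return least_squares(f,xy.mean(0),loss='soft_l1',f_scale=1).x
E
python3 - <<'E'
from meas import *
z=load('wrist1'); P=cloud(z); im=z['im']
def near(c,r): return np.hypot(P[...,0]-c[0],P[...,1]-c[1])<r
m=near((454,166),60)
bar=m&(P[...,2]>39)&(P[...,2]<48)&(im.max(-1)<70)
# ray-cast bar rectangle
cn,_=cv2.findContours(bar.astype(np.uint8),cv2.RETR_EXTERNAL,cv2.CHAIN_APPROX_NONE)
c=max(cn,key=cv2.contourArea); box=cv2.boxPoints(cv2.minAreaRect(c)); print(box, cv2.contourArea(c))
W=np.array([ray(z,u,v,43) for u,v in c[:,0]])[:,:2].astype(np.float32)
r=cv2.minAreaRect(W); print('bar',r)
print('bar cloud',P[bar].mean(0), np.median(P[bar][:,2]))
q=P[bar][:,:2]; u,s,vt=np.linalg.svd(q-q.mean(0)); print('pca',vt[0],np.arctan2(vt[0][1],vt[0][0]))
disc=m&(P[...,2]>9)&(P[...,2]<17)
print('disc z',np.median(P[disc][:,2]),disc.sum())
cn,_=cv2.findContours(disc.astype(np.uint8),cv2.RETR_EXTERNAL,cv2.CHAIN_APPROX_NONE)
c=max(cn,key=cv2.contourArea)
W=np.array([ray(z,u,v,13) for u,v in c[:,0]])[:,:2]
print('circle',circ(W))
C=circ(W); d=np.hypot(*(W-C[:2]).T); k=W[d>C[2]+2.5]; print('key',k.mean(0)-C[:2],np.arctan2(*(k.mean(0)-C[:2])[::-1]),len(k))
E
```

```text
[[263.90765  146.33844 ]
 [274.8      106.399994]
 [286.05383  109.46924 ]
 [275.1615   149.40768 ]] 426.5
bar ((454.14349365234375, 165.02108764648438), (11.001827239990234, 38.3843994140625), 59.6417236328125)
bar cloud [453.78727669 165.17213114  43.29914709] 43.423724421576594
pca [ 0.85946791 -0.51118969] -0.5365684440275331
disc z 13.633990027488892 4912
circle [454.38652378 164.26821374  41.3641968 ]
key [-39.91022655  23.37471869] 2.6117672990380165 15
```

```bash
python3 - <<'E'
from meas import *
for f in ['side1','scene1','wrist1']:
    z=load(f); P=cloud(z)
    m=(np.hypot(P[...,0]-672,P[...,1]-130)<75)
    rim=m&(P[...,2]>137)&(P[...,2]<145)
    print(f,rim.sum())
    if rim.sum()<20: continue
    c=circr(P[rim][:,:2],37.5); d=np.hypot(*(P[rim][:,:2]-c).T); print(c,np.percentile(d,[5,50,95]),np.median(P[rim][:,2]))
    for h in [60,90,100,107,115,119]: pass
    lab=m&(P[...,2]>92)&(P[...,2]<122)&(np.hypot(P[...,0]-c[0],P[...,1]-c[1])>50)
    im=z['im']; hsv=cv2.cvtColor(im,cv2.COLOR_BGR2HSV)
    Q=P[lab]; print('lab',len(Q),np.nanmean(Q,0))
    vis=im.copy(); vis[rim]=(0,0,255); vis[lab]=(0,255,0)
    ys,xs=np.where(rim|lab); y0,y1,x0,x1=ys.min()-15,ys.max()+15,max(xs.min()-15,0),xs.max()+15
    cv2.imwrite(f'pics/v_{f}.png',np.hstack([cv2.resize(k[y0:y1,x0:x1],None,fx=3.2,fy=3.2) for k in (im,vis)]))
# rack heights
P=cloud(load('side1'));
for (lo,hi) in [((400,-100),(600,120))]:
    m=(P[...,0]>420)&(P[...,0]<750)&(P[...,1]<130)&(P[...,1]>-150)&(P[...,2]>60)
    import collections
    q=P[m]; g=collections.defaultdict(list)
    for p in q: g[(int(p[0]//40*40),int(p[1]//40*40))].append(p[2])
    for k in sorted(g): print(k,round(max(g[k])),len(g[k]),end='; ')
E
```

```text
side1 516
[673.83277489 134.41948772] [33.53444921 37.61340107 41.69483165] 141.39706492957947
lab 439 [615.80283638 106.03673422 110.04253622]
scene1 141
[669.20730673 136.88750162] [33.05866552 37.06271042 42.62081073] 139.61661949342044
lab 111 [611.58834556 112.27366584 109.21618895]
wrist1 970
[670.94700044 136.65325586] [33.33533429 37.61486087 40.24594016] 140.33850304816525
lab 1852 [612.99060135 110.94581899 109.85197478]
(400, -160) 171 68; (400, -120) 171 63; (400, -80) 171 27; (400, -40) 168 5; (440, -160) 172 655; (440, -120) 172 766; (440, -80) 171 723; (440, -40) 172 567; (440, 0) 173 502; (440, 40) 172 265; (440, 80) 596 178; (440, 120) 329 1; (480, -160) 172 301; (480, -120) 172 363; (480, -80) 171 389; (480, -40) 172 303; (480, 0) 171 300; (480, 40) 172 211; (480, 80) 596 1102; (480, 120) 595 1514; (520, -160) 178 257; (520, -120) 179 395; (520, -80) 179 338; (520, -40) 179 268; (520, 0) 179 228; (520, 40) 178 141; (520, 120) 595 184; (560, -160) 219 824; (560, -120) 217 551; (560, -80) 179 669; (560, -40) 179 574; (560, 0) 180 506; (560, 40) 180 334; (560, 80) 104 3; (600, -160) 216 155; (600, -120) 216 166; (600, -80) 178 29; (600, -40) 178 45; (600, 0) 178 55; (600, 40) 178 150; (600, 80) 135 390; (600, 120) 143 96; (640, -160) 216 280; (640, -120) 216 37; (640, 80) 144 677; (640, 120) 125 64; (680, -160) 216 261; (680, -120) 211 1; (680, 80) 144 454; (680, 120) 143 70;
```

Call:
{"op": "play_rows", "data": {
  "slide": [
    [-60,1,-30],
    [-120,2,-40],
    [-180,3,-40],
    [-218,4,-40],
    [-218,4,-40]
  ],
  "turn": [0,0,0,0,0],
  "fingers": [1,1,1,1,1]
}}

```text
clock: 2.17
eef_pos: [713.1, 123.1, 297.2]
tool_rot: [-3.14, -0.003, 2.899]
force: [0.6, -0.2, 0.4]
width: 85.2
```

```bash
python3 - <<'E'
from h import *
st()
snap('wrist','wrist2.png')
E
```

```text
{'clock': 2.175, 'qpos': [-0.263, 0.703, 0.11, 1.183, -0.074, 1.263, 1.172], 'eef_pos': [713.072, 123.068, 297.219], 'tool_rot': [-3.14, -0.003, 2.899], 'force': [0.555, -0.182, 0.376], 'width': 85.244}
```

View pics/wrist2.png

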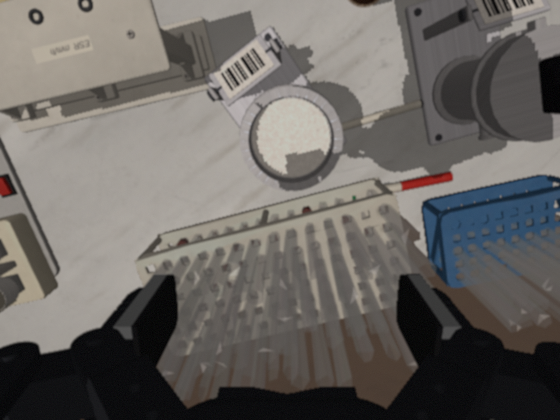

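```bash
python3 - <<'E'
from meas import *
z=load('wrist2'); P=cloud(z); im=z['im']
m=(np.hypot(P[...,0]-672,P[...,1]-135)<60)
rim=m&(P[...,2]>136)&(P[...,2]<145)
W=[]
ys,xs=np.where(rim); W=np.array([ray(z,u,v,140) for u,v in zip(xs,ys)])[:,:2]
c=circ(W);print('mean fit',c, np.median(P[rim][:,2]))
# outer contour
cn,_=cv2.findContours(cv2.morphologyEx(rim.astype(np.uint8),cv2.MORPH_CLOSE,np.ones((3,3))),cv2.RETR_EXTERNAL,cv2.CHAIN_APPROX_NONE)
k=max(cn,key=cv2.contourArea)[:,0]; Wo=np.array([ray(z,u,v,140) for u,v in k])[:,:2]; co=circ(Wo); print('outer',co)
# notch: angular histogram
a=np.arctan2(W[:,1]-c[1],W[:,0]-c[0]); h,e=np.histogram(a,bins=72,range=(-np.pi,np.pi)); print(h)
g=cv2.resize(im[20:210,190:360],None,fx=4,fy=4,interpolation=cv2.INTER_CUBIC); cv2.imwrite('pics/w2a.png',g)
# label plate
lab=m^m
c=c[:2]
lab=(np.hypot(P[...,0]-610,P[...,1]-108)<45)&(P[...,2]>92)&(P[...,2]<124)
n,l,s,ce=cv2.connectedComponentsWithStats(lab.astype(np.uint8)); i=1+np.argmax(s[1:,4]); Q=P[l==i]
cc=Q.mean(0);u,sv,vt=np.linalg.svd(Q-cc); nn=vt[2]*np.sign(vt[2][2]); r=(Q-cc)@nn
for _ in range(3):
    Q=Q[np.abs(r)<2.0]; cc=Q.mean(0);u,sv,vt=np.linalg.svd(Q-cc,full_matrices=False); nn=vt[2]*np.sign(vt[2][2]); r=(Q-cc)@nn
print('plate',cc,len(Q),'n',nn,'tilt',np.arccos(nn[2]),'az',np.arctan2(nn[1],nn[0]),'long',vt[0],np.arctan2(vt[0][1],vt[0][0]))
print('axis->label az',np.arctan2(*(cc[:2]-c)[::-1]),np.hypot(*(cc[:2]-c)))
# tube heights
t=(P[...,0]>690)&(P[...,0]<900)&(P[...,1]>20)&(P[...,1]<300)&(np.hypot(P[...,0]-672,P[...,1]-135)>60)
for x0 in range(700,900,40):
  for y0 in range(20,300,40):
    q=P[t&(P[...,0]>=x0)&(P[...,0]<x0+40)&(P[...,1]>=y0)&(P[...,1]<y0+40)]
    print((x0,y0),round(np.nanmax(q[:,2])) if len(q) else None,end=' ')
E
```

```text
mean fit [672.34432076 136.15323842  37.55318974] 140.55526161632793
outer [672.77944825 136.21766749  39.21109239]
[43 39 25  0  0  0 38 40 39 39 40 41 39 37 36 41 39 40 36 38 38 37 38 38
 35 38 36 34 39 37 39 34 38 39 37 39 38 37 37 37 40 38 36 38 37 38 38 40
 38 39 40 40 43 36 42 38 41 42 40 38 43 41 42 42 40 40 42 41 44 40 42 39]
plate [609.57947997 111.38760209 108.17704117] 2592 n [-0.44391668 -0.17701726  0.87840929] tilt 0.4982728634977362 az -2.7621536745148827 long [ 0.37395234 -0.92744558  0.00208309] -1.187528551294163
axis->label az -2.765768984204062 67.47415788082024
(700, 20) 367 (700, 60) 367 (700, 100) 2 (700, 140) 366 (700, 180) 374 (700, 220) 3 (700, 260) 147 (740, 20) 164 (740, 60) 193 (740, 100) 192 (740, 140) 194 (740, 180) 190 (740, 220) 85 (740, 260) 15 (780, 20) 194 (780, 60) 193 (780, 100) 193 (780, 140) 194 (780, 180) 192 (780, 220) 182 (780, 260) 66 (820, 20) 193 (820, 60) 193 (820, 100) 193 (820, 140) 193 (820, 180) 192 (820, 220) 2 (820, 260) 169 (860, 20) 182 (860, 60) 185 (860, 100) 193 (860, 140) 189 (860, 180) 193 (860, 220) None (860, 260) 168
```

View pics/w2a.png

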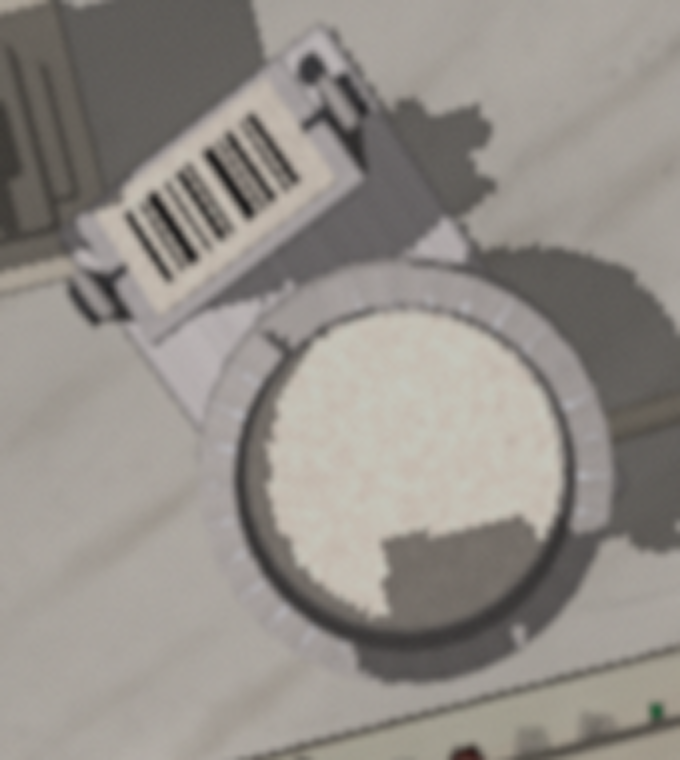

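Call:
{"op": "play_rows", "data": {
  "slide": [
    [60,-5,0],
    [120,-10,20],
    [180,-15,50],
    [240,-20,90],
    [261,-22,140]
  ],
  "turn": [0.1,0.2,0.289,0.289,0.289],
  "fingers": [1,1,1,1,1]
}}

```text
clock: 2.85
eef_pos: [451.1, 167.7, 164.3]
tool_rot: [3.14, -0.003, 2.616]
force: [0.1, 0.5, -0.8]
width: 85.6
```

```bash
cat > go.py <<'E'
from h import *
import sys
def go(x,y,z,yaw=None):
    s=ctrl.read_state(); p=np.array(s['eef_pos']); M=R.from_euler('xyz',s['tool_rot']).as_matrix()
    d=M.T@(np.array([x,y,z])-p); 
    print('at',np.round(p,1),'rot',np.round(s['tool_rot'],3),'f',np.round(s['force'],1),'w',round(float(s['width']),1),'t',s['clock'])
    print('slide',np.round(d,1),'turn',None if yaw is None else round(-((yaw-s['tool_rot'][2]+np.pi)%(2*np.pi)-np.pi),3))
if __name__=='__main__': go(*map(float,sys.argv[1:]))
E
python3 go.py 454.2 164.8 16 2.61
python3 -c "
from h import *
snap('wrist','wrist3.png')"
```

```text
at [451.1 167.7 164.3] rot [ 3.140e+00 -3.000e-03  2.616e+00] f [ 0.1  0.5 -0.8] w 85.6 t 2.85
slide [ -4.7  -1.3 148.3] turn 0.006
```

View pics/wrist3.png

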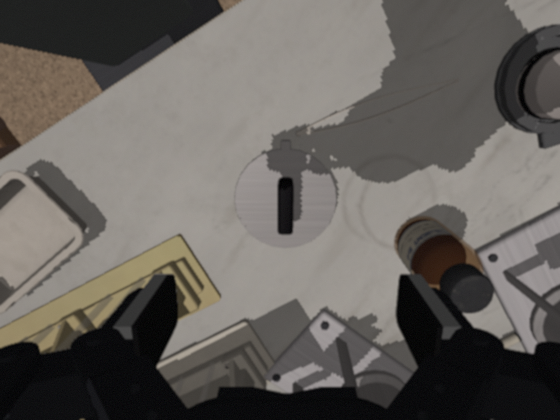

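Call:
{"op": "play_rows", "data": {
  "slide": [
    [-4.7,-1.3,60],
    [-4.7,-1.3,115],
    [-4.7,-1.3,140],
    [-4.7,-1.3,148],
    [-4.7,-1.3,148]
  ],
  "turn": [0,0,0.006,0.006,0.006],
  "fingers": [1,1,1,1,1]
}}

```text
clock: 3.52
eef_pos: [441.3, 162.9, 10.4]
tool_rot: [-3.13, -0.016, 2.614]
force: [0.3, -0.3, 0.9]
width: 85.2
```

```bash
python3 go.py 454.2 164.8 16 2.61
python3 -c "
from h import *
snap('wrist','wrist4.png')"
```

```text
at [441.3 162.9  10.4] rot [-3.13  -0.016  2.614] f [ 0.3 -0.3  0.9] w 85.2 t 3.525
slide [-10.1   8.   -5.8] turn 0.004
```

View pics/wrist4.png

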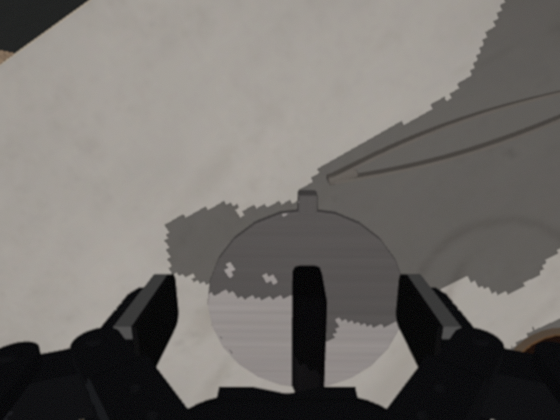

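Call:
{"op": "play_rows", "data": {
  "slide": [
    [-10,8,-5.5],
    [-10,8,-5.5],
    [-10,8,-5.5]
  ],
  "turn": [0.004,0.004,0.004],
  "fingers": [1,1,1]
}}

```text
clock: 3.95
eef_pos: [454.5, 164.9, 16.9]
tool_rot: [-3.131, -0.015, 2.61]
force: [0.1, -0.4, 0.4]
width: 85.2
```

```bash
python3 go.py 454.2 164.8 16 2.61; python3 -c "
from h import *
print(ctrl.read_state()['qd']);snap('wrist','wrist5.png')"; python3 go.py 454.2 164.8 16 2.61
```

```text
at [454.5 164.9  16.9] rot [-3.131 -0.015  2.61 ] f [ 0.1 -0.4  0.4] w 85.2 t 3.95
slide [ 0.2 -0.3  0.9] turn -0.0
[ 0.00273685  0.01195703 -0.00221383  0.00971202 -0.00191635 -0.00078392
 -0.0003584 ]
at [454.2 164.8  16.6] rot [-3.131 -0.015  2.61 ] f [1.1 0.1 0.5] w 85.5 t 4.0
slide [ 0.  -0.   0.6] turn -0.0
```

View pics/wrist5.png

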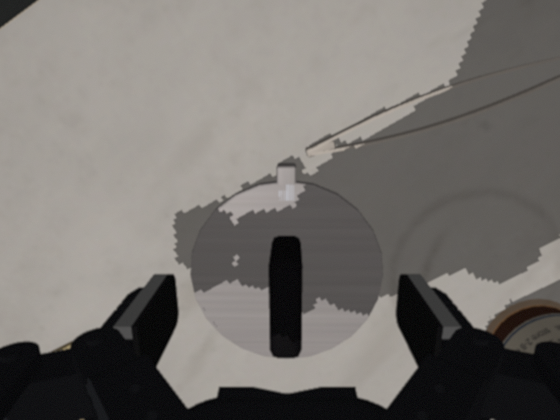

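Call:
{"op": "play_rows", "data": {
  "slide": [
    [0,0,0.5],
    [0,0,0.5],
    [0,0,0.5],
    [0,0,0.5],
    [0,0,0.5]
  ],
  "turn": [0,0,0,0,0],
  "fingers": [0.5,0,0,0,0]
}}

```text
clock: 4.62
eef_pos: [454.2, 164.8, 16.3]
tool_rot: [-3.131, -0.016, 2.61]
force: [-0.5, -0.1, 4.3]
width: 10.7
```

Call:
{"op": "play_rows", "data": {
  "slide": [
    [0,0,-10],
    [0,0,-40],
    [0,0,-90],
    [0,0,-140],
    [0,0,-170]
  ],
  "turn": [0,0,0,0,0],
  "fingers": [0,0,0,0,0]
}}

```text
clock: 5.25
eef_pos: [458.0, 165.2, 189.1]
tool_rot: [-3.133, -0.014, 2.61]
force: [1.1, -0.0, -1.7]
width: 10.9
```

```bash
python3 go.py 672.4 136.2 215 -2.763; python3 -c "
from h import *
snap('wrist','wrist6.png')"
```

```text
at [458.  165.2 189.1] rot [-3.133 -0.014  2.61 ] f [ 1.1 -0.  -1.7] w 10.9 t 5.25
slide [-199.1   83.5  -29.3] turn -0.911
```

View pics/wrist6.png

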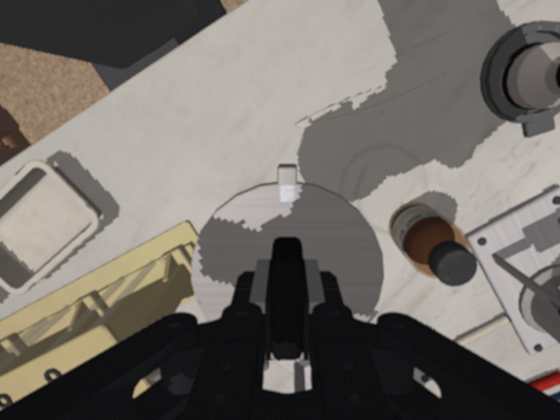

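Call:
{"op": "play_rows", "data": {
  "slide": [
    [-20,8,-25],
    [-70,30,-29],
    [-120,50,-29],
    [-165,70,-29],
    [-199,83.5,-29]
  ],
  "turn": [-0.17,-0.35,-0.53,-0.71,-0.89],
  "fingers": [0,0,0,0,0]
}}

```text
clock: 5.92
eef_pos: [675.3, 135.8, 217.6]
tool_rot: [3.136, -0.011, -2.779]
force: [-0.4, 1.8, -1.1]
width: 11.2
```

```bash
python3 go.py 672.4 136.2 170 -2.763
```

```text
at [675.3 135.8 217.6] rot [ 3.136 -0.011 -2.779] f [-0.4  1.8 -1.1] w 11.2 t 5.925
slide [ 2.   1.2 47.7] turn -0.016
```

Call:
{"op": "play_rows", "data": {
  "slide": [
    [2,1.2,20],
    [2,1.2,40],
    [2,1.2,52],
    [2,1.2,52]
  ],
  "turn": [-0.016,-0.016,-0.016,-0.016],
  "fingers": [0,0,0,0]
}}

```text
clock: 6.42
eef_pos: [671.4, 136.1, 164.6]
tool_rot: [3.136, -0.013, -2.763]
force: [0.7, 1.1, -2.3]
width: 10.8
```

```bash
python3 -c "
from h import *
snap('wrist','wrist7.png');snap('scene','scene7.png');snap('side','side7.png')
a=cv2.imread('pics/side7.png')[190:390,200:400];b=cv2.imread('pics/scene7.png')[90:250,260:420]
cv2.imwrite('pics/c7.png',np.hstack([cv2.resize(a,(400,400)),cv2.resize(b,(400,400))]))"; python3 go.py 672.4 136.2 150 -2.763
```

```text
at [672.9 136.5 166.7] rot [ 3.136 -0.009 -2.763] f [ 0.1 -0.4 -1.8] w 10.7 t 6.575
slide [ 0.4 -0.2 16.7] turn 0.0
```

View pics/wrist7.png

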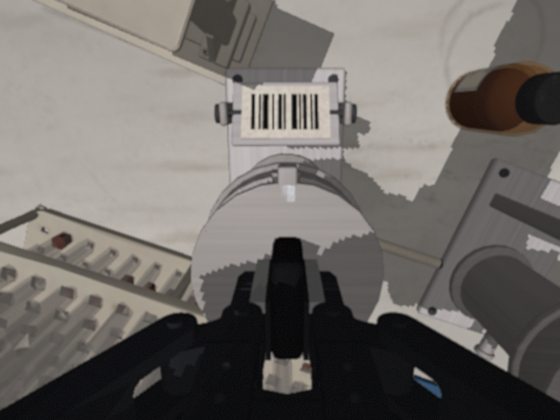

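View pics/c7.png

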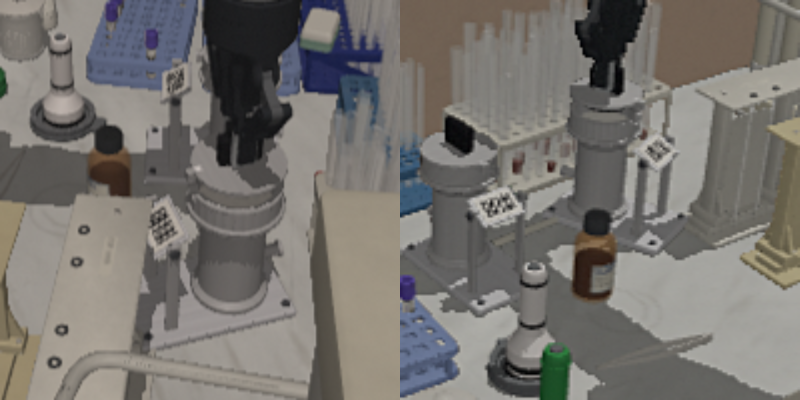

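Call:
{"op": "play_rows", "data": {
  "slide": [
    [0.4,-0.2,5],
    [0.4,-0.2,10],
    [0.4,-0.2,14],
    [0.4,-0.2,18],
    [0.4,-0.2,18.5]
  ],
  "turn": [0,0,0,0,0],
  "fingers": [0,0,0,0,0]
}}

```text
clock: 7.2
eef_pos: [672.4, 136.2, 148.5]
tool_rot: [3.136, -0.009, -2.763]
force: [-1.3, -0.9, 4.0]
width: 11.1
```

```bash
python3 -c "
from h import *
snap('wrist','wrist8.png')"; python3 go.py 672.4 136.2 148 -2.763
```

```text
at [672.4 136.2 148.5] rot [ 3.136 -0.009 -2.763] f [-0.7  0.4  1.3] w 11.1 t 7.25
slide [0.  0.  0.5] turn 0.0
```

View pics/wrist8.png

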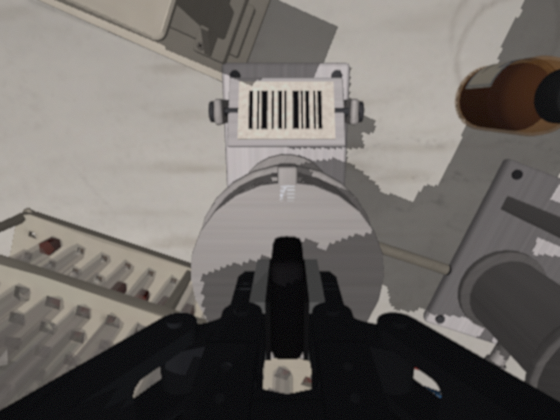

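Call:
{"op": "play_rows", "data": {
  "slide": [
    [0,0,1],
    [0,0,1],
    [0,0,0.5],
    [0,0,0],
    [0,0,0]
  ],
  "turn": [0,0,0,0,0],
  "fingers": [0,0,0.5,1,1]
}}

```text
clock: 7.88
eef_pos: [672.5, 136.2, 148.3]
tool_rot: [3.136, -0.009, -2.763]
force: [1.0, -0.7, 0.1]
width: 65.1
```

Call:
{"op": "play_rows", "data": {
  "slide": [
    [0,0,-15],
    [0,0,-50],
    [0,0,-100],
    [0,0,-115],
    [0,0,-115]
  ],
  "turn": [0,0,0,0,0],
  "fingers": [1,1,1,1,1]
}}

```text
clock: 8.5
eef_pos: [674.4, 136.2, 265.2]
tool_rot: [3.137, -0.006, -2.763]
force: [-0.3, -0.5, -0.3]
width: 85.4
```

```bash
python3 - <<'E'
from meas import *
st()
snap('wrist','wrist9.png')
z=load('wrist9'); P=cloud(z); im=z['im']
m=(np.hypot(P[...,0]-672.4,P[...,1]-136.2)<60)
d=m&(P[...,2]>139)&(P[...,2]<150); print('disc z',np.median(P[d][:,2]),d.sum())
b=m&(P[...,2]>165)&(P[...,2]<185)&(im.max(-1)<80); print('bar z',np.median(P[b][:,2]))
W=np.array([ray(z,u,v,175) for v,u in zip(*np.where(b))])[:,:2].astype(np.float32); print(cv2.minAreaRect(W))
Q=P[d]; c=Q.mean(0); n=np.linalg.svd(Q-c,full_matrices=False)[2][2]; print('tilt',np.arccos(abs(n[2])),c)
k=d.astype(np.uint8);cn,_=cv2.findContours(k,cv2.RETR_EXTERNAL,cv2.CHAIN_APPROX_NONE); c=max(cn,key=cv2.contourArea)[:,0]
print('circ',circ(np.array([ray(z,u,v,145) for u,v in c])[:,:2]))
E
```

```text
{'clock': 8.5, 'qpos': [-0.202, 0.663, -0.066, 1.345, 0.04, 1.141, 1.678], 'eef_pos': [674.404, 136.196, 265.212], 'tool_rot': [3.137, -0.006, -2.763], 'force': [-0.297, -0.473, -0.32], 'width': 85.371}
disc z 145.549724126571 8797
bar z 175.1648598972937
((671.6441650390625, 136.13412475585938), (40.40022277832031, 11.714609146118164), 20.228132247924805)
tilt 0.00019812432433128494 [670.15065223 135.43099951 145.54134012]
circ [672.61672507 136.44901673  41.50489879]
```

View pics/wrist9.png

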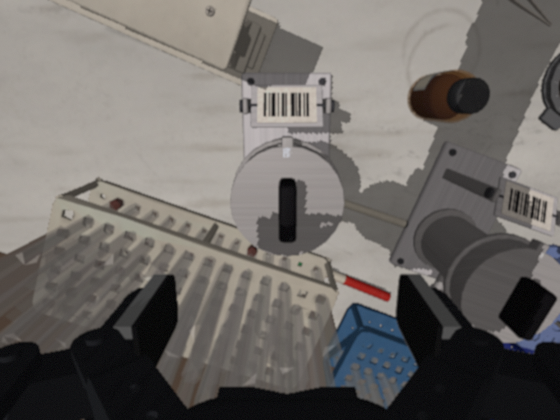

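```bash
python3 go.py 510 380 260 -2.763; python3 - <<'E'
from h import *
P=cloud(load('wrist2'))
m=(P[...,0]>480)&(P[...,0]<650)&(P[...,1]<110)&(P[...,1]>0)&(P[...,2]>150)&(P[...,2]<200)
q=P[m]
for y0 in range(0,110,8):
    a=q[(q[:,1]>=y0)&(q[:,1]<y0+8)]
    if len(a): print(y0,len(a),a[:,0].min().round(),a[:,0].max().round(),a[:,2].max().round())
P=cloud(load('scene1'))
for x0 in range(520,800,40):
  for y0 in range(340,520,30):
    q=P[(P[...,0]>=x0)&(P[...,0]<x0+40)&(P[...,1]>=y0)&(P[...,1]<y0+30)]
    print((x0,y0),round(np.nanmax(q[:,2])) if len(q) else None,end=' ')
E
```

```text
at [673.4 135.9 263.3] rot [ 3.136 -0.009 -2.763] f [-0.5  0.6 -0.3] w 85.3 t 8.55
slide [ 61.6 287.2   5.4] turn 0.0
0 1158 544.0 602.0 178.0
8 1124 546.0 602.0 178.0
16 1095 548.0 603.0 177.0
24 1049 550.0 603.0 178.0
32 1023 552.0 603.0 178.0
40 989 554.0 603.0 177.0
48 970 556.0 604.0 179.0
56 919 558.0 604.0 178.0
64 778 560.0 604.0 178.0
(520, 340) 4 (520, 370) 9 (520, 400) 5 (520, 430) 50 (520, 460) 50 (520, 490) 84 (560, 340) 105 (560, 370) 12 (560, 400) 4 (560, 430) 85 (560, 460) 86 (560, 490) 49 (600, 340) 146 (600, 370) 13 (600, 400) 4 (600, 430) 49 (600, 460) 49 (600, 490) 49 (640, 340) 148 (640, 370) 147 (640, 400) 3 (640, 430) 86 (640, 460) 84 (640, 490) 86 (680, 340) 148 (680, 370) 146 (680, 400) 3 (680, 430) 84 (680, 460) 82 (680, 490) 87 (720, 340) 50 (720, 370) 9 (720, 400) 2 (720, 430) 49 (720, 460) 90 (720, 490) 89 (760, 340) 68 (760, 370) 67 (760, 400) 64 (760, 430) 2 (760, 460) 90 (760, 490) 92
```

Call:
{"op": "play_rows", "data": {
  "slide": [
    [12,55,0],
    [25,115,2],
    [40,175,4],
    [54,235,5],
    [62,287,5]
  ],
  "turn": [0,0,0,0,0],
  "fingers": [1,1,1,1,1]
}}

```text
clock: 9.18
eef_pos: [506.7, 381.0, 258.4]
tool_rot: [3.137, -0.013, -2.761]
force: [1.1, 0.6, -0.3]
width: 85.6
```

```bash
python3 - <<'E'
from h import *
st(); snap('wrist','wrist10.png')
E
```

```text
{'clock': 9.175, 'qpos': [-0.637, 0.585, -0.08, 1.518, 0.041, 1.051, 1.227], 'eef_pos': [506.71, 381.027, 258.441], 'tool_rot': [3.137, -0.013, -2.761], 'force': [1.133, 0.587, -0.3], 'width': 85.583}
```

View pics/wrist10.png

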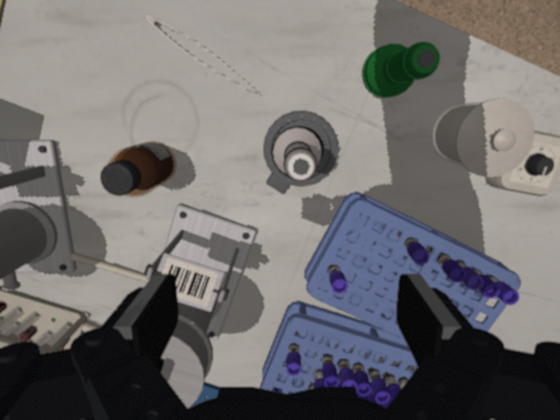

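```bash
python3 - <<'E'
from meas import *
z=load('wrist10'); P=cloud(z)
m=np.hypot(P[...,0]-480,P[...,1]-370)<60
col=m&(P[...,2]>11)&(P[...,2]<18)
W=np.array([ray(z,u,v,14) for v,u in zip(*np.where(col))])[:,:2]
c=circ(W); print('collar',c,len(W)); W=W[np.hypot(*(W-c[:2]).T)<41]; print(circ(W),circr(W,35.5))
t=m&(P[...,2]>100); print('z max',np.nanpercentile(P[t][:,2],99))
q=P[t&(P[...,2]>112)]; print('top',q.mean(0),len(q))
h=m&(P[...,2]>60)&(P[...,2]<105); 
f=lambda p:np.hypot(P[h][:,0]-p[0],P[h][:,1]-p[1])-12.5
print('handle',least_squares(f,c[:2],loss='soft_l1').x,h.sum())
for f in ['side1','scene1']:
    Q=cloud(load(f)); hh=(np.hypot(Q[...,0]-480,Q[...,1]-370)<40)&(Q[...,2]>62)&(Q[...,2]<105); g=Q[hh]
    print(f,least_squares(lambda p:np.hypot(g[:,0]-p[0],g[:,1]-p[1])-12.5,[480,370],loss='soft_l1').x,len(g))
# shut holder
Q=cloud(load('wrist9')); g=Q[(np.hypot(Q[...,0]-675,Q[...,1]-335)<60)&(Q[...,2]>141)&(Q[...,2]<149)]; print('shut disc',g.mean(0),len(g)); print(circ(g[:,:2]))
for f in ['side1','scene1']:
    Q=cloud(load(f)); 
    for lo,hi in [(60,80),(80,100),(100,110),(110,118),(118,126),(126,132),(132,139),(141,149)]:
        g=Q[(np.hypot(Q[...,0]-675,Q[...,1]-335)<52)&(Q[...,2]>lo)&(Q[...,2]<hi)]
        if len(g)>20: print(f,lo,hi,np.round(circ(g[:,:2]),1),len(g))
E
```

```text
collar [476.18660262 385.78995717  34.81544143] 1488
[476.18660262 385.78995717  34.81544143] [476.23675339 385.80967222]
z max 347.4107672805955
top [496.6594551  376.9385561  317.88774654] 28883
handle [478.02263886 381.7534377 ] 147
side1 [482.38479248 360.88560873] 180
scene1 [476.96650781 380.88670307] 156
shut disc [672.49612294 322.00786433 145.35889161] 5541
[677.33589654 334.745566    32.66110924]
side1 60 80 [679.8 332.4  29.8] 202
side1 80 100 [680.  332.8  30.1] 217
side1 100 110 [679.8 328.8  28.1] 48
side1 110 118 [676.1 341.   50.9] 38
side1 118 126 [679.9 332.1  42.1] 186
side1 126 132 [679.6 332.2  40.6] 91
side1 132 139 [679.6 332.8  41. ] 118
side1 141 149 [679.  332.6  33.8] 566
scene1 60 80 [677.4 329.4  31.7] 96
scene1 80 100 [677.4 331.4  29.6] 94
scene1 100 110 [674.2 332.4  30. ] 36
scene1 110 118 [677.3 330.7  43.3] 47
scene1 118 126 [676.9 331.3  41.7] 104
scene1 126 132 [676.6 331.3  40.4] 62
scene1 132 139 [676.8 330.9  41. ] 69
scene1 141 149 [674.5 330.9  32.4] 324
```

```bash
python3 - <<'E'
from meas import *
z=load('wrist10'); P=cloud(z); im=z['im']
print(ray(z,301,163,121), P[150:178:4,300].round(1).tolist())
cv2.imwrite('pics/w10a.png',cv2.resize(im[100:200,250:350],None,fx=6,fy=6,interpolation=cv2.INTER_CUBIC))
t=(np.hypot(P[...,0]-478,P[...,1]-380)<22)&(P[...,2]>117)&(P[...,2]<126)
print('top',P[t].mean(0),t.sum())
E
python3 go.py 478 381 110 -2.763
```

```text
[475.20057678 381.17627029 121.        ] [[466.9, 377.2, 115.8], [469.2, 377.9, 121.1], [471.9, 378.9, 122.1], [474.7, 380.1, 121.8], [477.3, 381.1, 123.5], [480.2, 382.3, 122.6], [482.9, 383.4, 123.7]]
top [477.34215378 381.23060806 121.53408733] 698
at [500.8 390.1 258.6] rot [ 3.129 -0.014 -2.751] f [-4.1  6.1  0.3] w 85.3 t 9.225
slide [ 22.4  -1.7 148.9] turn 0.012
```

View pics/w10a.png

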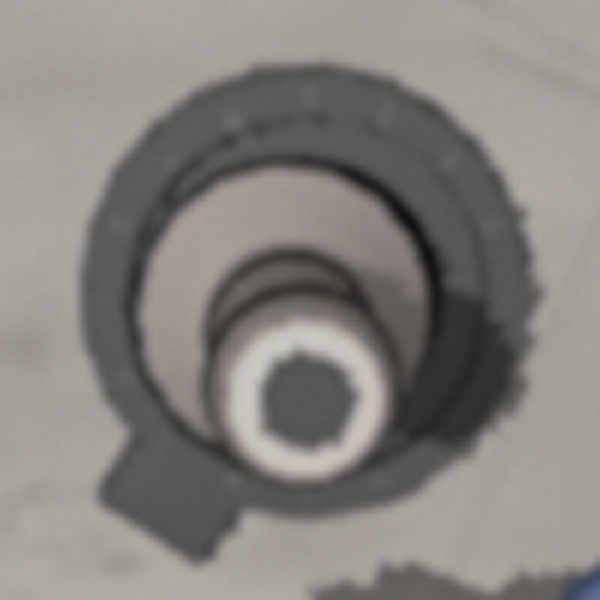

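Call:
{"op": "play_rows", "data": {
  "slide": [
    [12,-1,40],
    [23,-1.5,80],
    [23,-1.5,100],
    [23,-1.5,100],
    [23,-1.5,100]
  ],
  "turn": [0.012,0.012,0.012,0.012,0.012],
  "fingers": [1,1,1,1,1]
}}

```text
clock: 9.85
eef_pos: [478.6, 380.6, 159.0]
tool_rot: [3.129, -0.014, -2.763]
force: [0.3, 0.6, 0.5]
width: 85.3
```

```bash
python3 go.py 477.3 381.2 67 -2.763;python3 - <<'E'
from meas import *
snap('wrist','wrist11.png'); z=load('wrist11'); P=cloud(z)
t=(np.hypot(P[...,0]-478,P[...,1]-380)<22)&(P[...,2]>117)&(P[...,2]<126)
print('top',P[t].mean(0),t.sum())
W=np.array([ray(z,u,v,121) for v,u in zip(*np.where(t))])[:,:2]; print(W.mean(0))
E
python3 go.py 477.3 381.2 67 -2.763
```

```text
at [478.6 380.6 159. ] rot [ 3.129 -0.014 -2.763] f [0.3 0.6 0.5] w 85.3 t 9.85
slide [-0.3 -0.2 92. ] turn -0.0
top [476.32430773 381.11982951 121.45634061] 1390
[476.50192239 381.20074739]
at [478.9 380.9 159.5] rot [ 3.128 -0.013 -2.764] f [ 0.8 -0.1 -0. ] w 85.6 t 9.9
slide [ 0.1 -0.3 92.5] turn -0.001
```

View pics/wrist11.png

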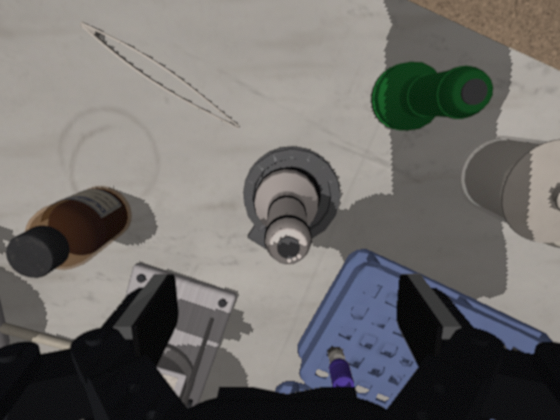

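Call:
{"op": "play_rows", "data": {
  "slide": [
    [0.2,-0.3,40],
    [0.2,-0.3,75],
    [0.2,-0.3,92],
    [0.2,-0.3,92],
    [0.2,-0.3,92]
  ],
  "turn": [0,0,0,0,0],
  "fingers": [1,1,1,1,1]
}}

```text
clock: 10.52
eef_pos: [478.2, 382.0, 69.0]
tool_rot: [3.128, -0.011, -2.764]
force: [-0.2, -0.9, -0.3]
width: 85.7
```

```bash
python3 go.py 477 381.2 67 -2.763
```

```text
at [478.2 382.   69. ] rot [ 3.128 -0.011 -2.764] f [-0.2 -0.9 -0.3] w 85.7 t 10.525
slide [ 1.4 -0.3  2. ] turn -0.001
```

Call:
{"op": "play_rows", "data": {
  "slide": [
    [1,-0.3,2],
    [1,-0.3,2],
    [1,-0.3,2],
    [1,-0.3,2],
    [1,-0.3,2]
  ],
  "turn": [0,0,0,0,0],
  "fingers": [0.6,0.3,0,0,0]
}}

```text
clock: 11.15
eef_pos: [477.7, 381.2, 67.5]
tool_rot: [3.128, -0.01, -2.764]
force: [-0.5, -0.8, 6.3]
width: 23.4
```

```bash
python3 go.py 477 381.2 71 -2.763; python3 - <<'E'
from h import *
im,d,p=snap('side','side12.png'); im2,_,_=snap('scene','scene12.png')
cv2.imwrite('pics/c12.png',np.hstack([cv2.resize(im[150:280,170:300],(400,400)),cv2.resize(im2[150:260,255:365],(400,400))]))
E
```

```text
at [477.7 381.2  67.5] rot [ 3.128 -0.01  -2.764] f [-0.5 -0.8  6.3] w 23.4 t 11.15
slide [ 0.7  0.3 -3.5] turn -0.001
```

View pics/c12.png

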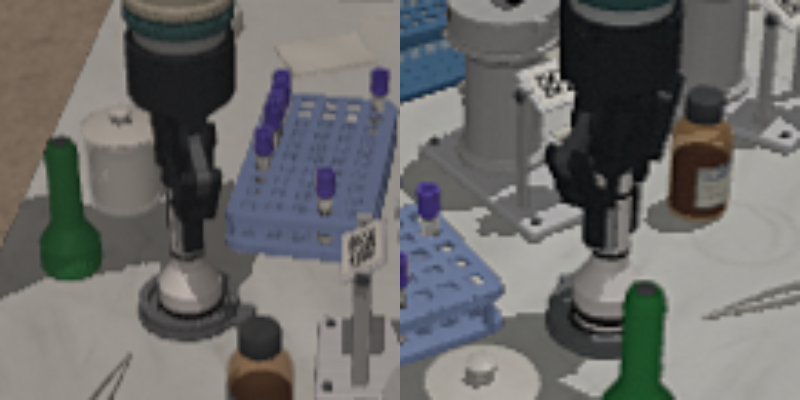

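Call:
{"op": "play_rows", "data": {
  "slide": [
    [0,2,-3.5],
    [2,4.6,-3.5],
    [8,4.6,-3.5],
    [14,4.6,-3.5],
    [20,4.6,-3.5]
  ],
  "turn": [0,0,0,0,0],
  "fingers": [0,0,0,0,0]
}}

```text
clock: 11.88
eef_pos: [461.9, 380.0, 72.6]
tool_rot: [3.126, 0.0, -2.765]
force: [7.5, 2.2, 0.9]
width: 23.3
```

```bash
cat > rd.py <<'E'
from h import *
import sys
f=sys.argv[1]
go=st()
im,d,p=snap('side','side%s.png'%f); im2,_,_=snap('scene','scene%s.png'%f)
G=np.array(go['eef_pos'])
def crop(n,im):
    z=load(n); fx,fy,cx,cy=z['K']; q=z['rot'].T@(G+[0,0,-20]-z['pos']); u=int(cx+fx*q[0]/-q[2]); v=int(cy-fy*q[1]/-q[2]); print(n,u,v)
    u=min(max(u,60),500);v=min(max(v,60),360)
    return cv2.resize(im[v-60:v+60,u-60:u+60],(400,400),interpolation=cv2.INTER_CUBIC)
cv2.imwrite('pics/c%s.png'%f,np.hstack([crop('side'+f,im),crop('scene'+f,im2)]))
E
python3 rd.py 13
```

```text
{'clock': 11.875, 'qpos': [-0.684, 0.76, -0.068, 1.797, 0.059, 0.581, 1.165], 'eef_pos': [461.911, 380.05, 72.62], 'tool_rot': [3.126, 0.0, -2.765], 'force': [7.536, 2.161, 0.941], 'width': 23.349}
side13 223 233
scene13 316 223
```

View pics/c13.png

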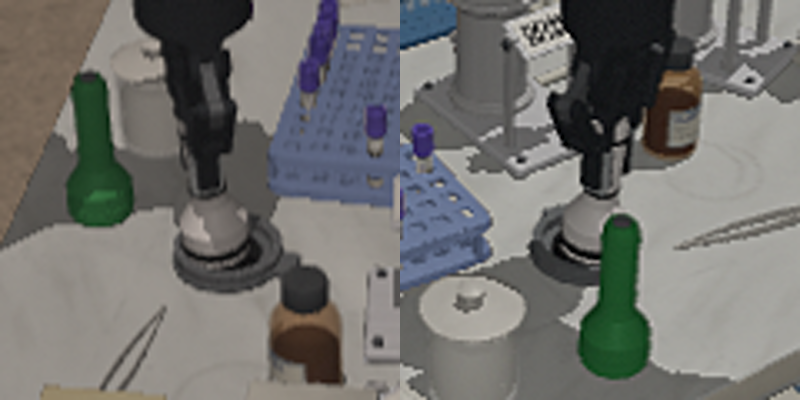

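Call:
{"op": "play_rows", "data": {
  "slide": [
    [5,0,1],
    [11,0,1],
    [17,0,1],
    [23,0,1],
    [26.5,0,1]
  ],
  "turn": [0,0,0,0,0],
  "fingers": [0,0,0,0,0]
}}

```text
clock: 12.6
eef_pos: [441.6, 372.2, 73.6]
tool_rot: [3.124, 0.011, -2.766]
force: [8.6, 1.5, 0.1]
width: 23.4
```

```bash
python3 rd.py 14
```

```text
{'clock': 12.6, 'qpos': [-0.7, 0.735, -0.064, 1.865, 0.06, 0.527, 1.148], 'eef_pos': [441.593, 372.171, 73.609], 'tool_rot': [3.124, 0.011, -2.766], 'force': [8.615, 1.549, 0.096], 'width': 23.407}
side14 213 235
scene14 324 225
```

View pics/c14.png

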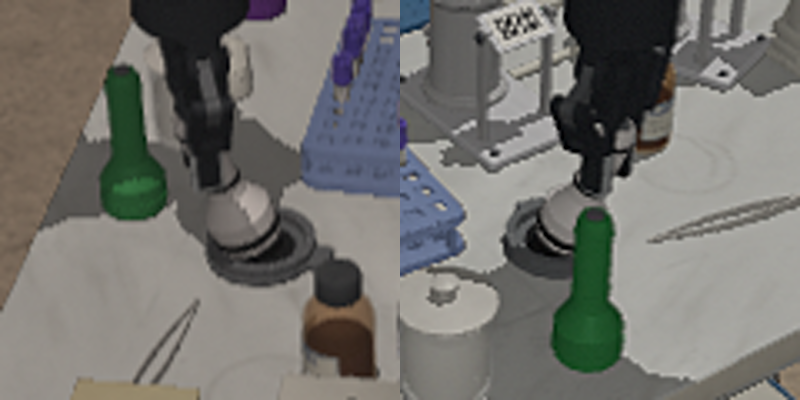

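Call:
{"op": "play_rows", "data": {
  "slide": [
    [3,0.5,1],
    [7,0.5,1],
    [9,0.5,1.5],
    [9,0.5,1.5]
  ],
  "turn": [0,0,0,0],
  "fingers": [0,0,0,0]
}}

```text
clock: 13.2
eef_pos: [436.8, 370.5, 73.4]
tool_rot: [3.123, 0.019, -2.767]
force: [6.5, 0.5, 2.0]
width: 23.7
```

```bash
python3 go.py 441.6 372.2 200 -2.763
```

```text
at [436.8 370.5  73.4] rot [ 3.123  0.019 -2.767] f [6.5 0.5 2. ] w 23.7 t 13.2
slide [  -7.5    2.2 -126.5] turn -0.004
```

Call:
{"op": "play_rows", "data": {
  "slide": [
    [-1,0,-10],
    [-1,0,-40],
    [-1,0,-90],
    [-1,0,-130],
    [-1,0,-130]
  ],
  "turn": [0,0,0,0,0],
  "fingers": [0,0,0,0,0]
}}

```text
clock: 13.82
eef_pos: [436.6, 368.7, 206.4]
tool_rot: [3.121, 0.023, -2.766]
force: [0.4, -0.2, -1.5]
width: 23.1
```

```bash
python3 rd.py 15; python3 -c "
from h import *
snap('wrist','wrist15.png')"
```

```text
{'clock': 13.825, 'qpos': [-0.692, 0.531, -0.077, 1.795, 0.04, 0.788, 1.16], 'eef_pos': [436.627, 368.656, 206.428], 'tool_rot': [3.121, 0.023, -2.766], 'force': [0.401, -0.17, -1.478], 'width': 23.107}
side15 207 185
scene15 329 178
```

View pics/c15.png

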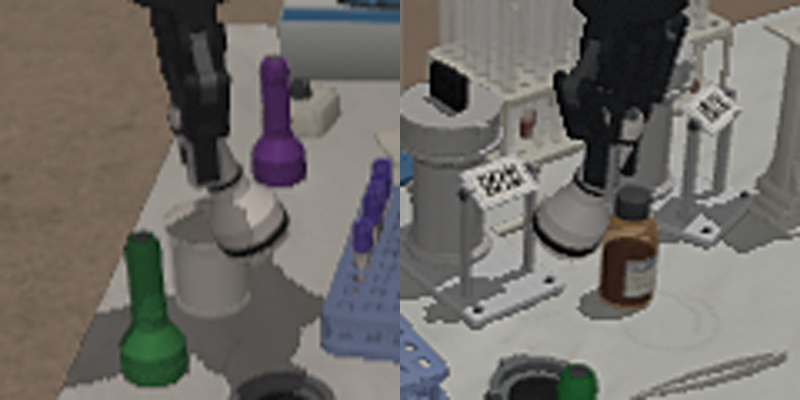

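View pics/wrist15.png

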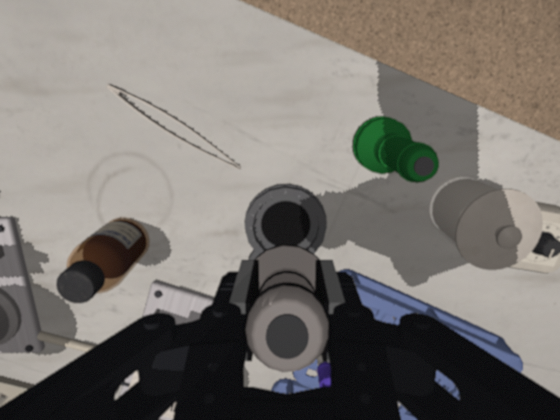

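```bash
cat > axis.py <<'E'
from meas import *
def prof(s): return np.interp(s,[0,26,50,108],[24,24,12.5,12.5])
def fit(names,th0=0.46,verbose=True,tcp=None,rot=None):
    s=ctrl.read_state(); tcp=np.array(s['eef_pos']) if tcp is None else tcp; M=R.from_euler('xyz',s['tool_rot']).as_matrix()
    tx=M[:,0]; tz=M[:,2]; G=tcp-19*tz
    u0=np.sin(th0)*tx-np.cos(th0)*tz
    W0=G-80.5*u0; 
    out=[]
    def collect(n):
        z=load(n); P=cloud(z).reshape(-1,3); im=z['im'].reshape(-1,3).astype(int)
        P0=P-W0; ss=P0@u0; rr=np.linalg.norm(P0-ss[:,None]*u0,axis=1)
        k=(ss>3)&(ss<58)&(np.abs(rr-prof(ss))<10)&(im.max(1)>75)&(im.max(1)-im.min(1)<45)
        return P[k]
    Q=[collect(n) for n in names]; 
    if verbose: print([len(q) for q in Q])
    def sol(Q):
        def res(p):
            u=u0+p[0]*tx+p[1]*M[:,1]; u/=np.linalg.norm(u); w=W0+p[2]*tx+p[3]*M[:,1]+p[4]*u0
            d=Q-w; ss=d@u; return np.linalg.norm(d-ss[:,None]*u,axis=1)-prof(ss)
        r=least_squares(res,np.zeros(5),loss='soft_l1',f_scale=1.0); p=r.x
        u=u0+p[0]*tx+p[1]*M[:,1]; u/=np.linalg.norm(u); w=W0+p[2]*tx+p[3]*M[:,1]+p[4]*u0
        return u,w,np.median(np.abs(res(p)))
    for n,q in list(zip(names,Q))+[('all',np.vstack(Q))]:
        if len(q)<60: continue
        u,w,e=sol(q); print(n,'u',u.round(3),'tilt',np.arccos(u[2]).round(3),'az',np.arctan2(u[1],u[0]).round(3),'W-TCP',(w-tcp).round(1),'err',e.round(2))
    return u,w
E
python3 - <<'E'
from axis import *
print(fit(['side15','scene15']))
E
```

```text
[392, 348]
side15 u [-0.352 -0.146  0.925] tilt 0.391 az -2.748 W-TCP [ 34.7  16.2 -50.8] err 0.98
scene15 u [-0.342 -0.158  0.926] tilt 0.386 az -2.708 W-TCP [ 31.2  13.8 -54.7] err 0.91
all u [-0.316 -0.144  0.938] tilt 0.355 az -2.714 W-TCP [ 32.5  14.8 -52.8] err 1.68
(array([-0.31630918, -0.14406191,  0.93765381]), array([467.32250971, 381.57591012, 149.38044277]))
```

```bash
python3 go.py 438.5 371.2 73 -2.766;python3 go.py 429.4 367.5 72 -2.766
```

```text
at [434.8 366.7 202.1] rot [ 3.124  0.015 -2.766] f [ 0.1 -0.7 -1.3] w 23.6 t 13.975
slide [ -3.1   0.5 129.2] turn -0.0
at [434.8 366.7 202.1] rot [ 3.124  0.015 -2.766] f [ 0.1 -0.7 -1.3] w 23.6 t 13.975
slide [  6.8   0.4 130.1] turn -0.0
```

Call:
{"op": "play_rows", "data": {
  "slide": [
    [-3,0.5,50],
    [-3,0.5,95],
    [-3,0.5,125],
    [-3,0.5,129],
    [-3,0.5,129]
  ],
  "turn": [0,0,0,0,0],
  "fingers": [0,0,0,0,0]
}}

```text
clock: 14.6
eef_pos: [437.4, 370.4, 72.5]
tool_rot: [3.125, 0.012, -2.766]
force: [-0.2, -0.6, -2.4]
width: 23.6
```

```bash
python3 go.py 429.4 367.5 72 -2.766
```

```text
at [437.4 370.4  72.5] rot [ 3.125  0.012 -2.766] f [-0.2 -0.6 -2.4] w 23.6 t 14.6
slide [8.5 0.2 0.4] turn -0.0
```

Call:
{"op": "play_rows", "data": {
  "slide": [
    [4,0,0.5],
    [8,0,0.5],
    [12,0,0.5],
    [13,0,0.5],
    [13,0,0.5]
  ],
  "turn": [0,0,0,0,0],
  "fingers": [0,0,0,0,0]
}}

```text
clock: 15.22
eef_pos: [429.1, 368.2, 74.9]
tool_rot: [3.122, 0.022, -2.767]
force: [4.7, 0.1, 7.1]
width: 23.5
```

Call:
{"op": "play_rows", "data": {
  "slide": [
    [-1,0,-10],
    [-1,0,-40],
    [-1,0,-90],
    [-1,0,-130],
    [-1,0,-130]
  ],
  "turn": [0,0,0,0,0],
  "fingers": [0,0,0,0,0]
}}

```text
clock: 15.85
eef_pos: [429.0, 366.1, 208.6]
tool_rot: [3.119, 0.028, -2.767]
force: [-0.2, -0.3, -2.0]
width: 24.1
```

```bash
python3 rd.py 16; python3 - <<'E'
from axis import *
z=ctrl.read_state(); print(z['eef_pos'])
fit(['side16','scene16'],0.48)
E
```

```text
{'clock': 15.85, 'qpos': [-0.698, 0.516, -0.078, 1.818, 0.04, 0.775, 1.153], 'eef_pos': [429.03, 366.088, 208.643], 'tool_rot': [3.119, 0.028, -2.767], 'force': [-0.176, -0.328, -1.999], 'width': 24.074}
side16 203 184
scene16 333 178
[427.37897422 364.4876605  205.02658746]
[391, 344]
side16 u [-0.395 -0.142  0.908] tilt 0.433 az -2.798 W-TCP [ 37.8  16.5 -49.1] err 0.97
scene16 u [-0.376 -0.19   0.907] tilt 0.435 az -2.673 W-TCP [ 33.9  15.1 -53.2] err 0.99
all u [-0.354 -0.159  0.922] tilt 0.399 az -2.72 W-TCP [ 35.4  15.6 -50.9] err 1.71
```

View pics/c16.png

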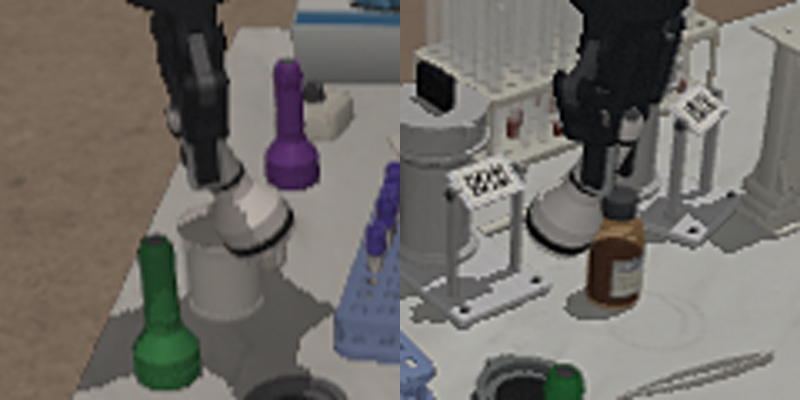

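```bash
python3 - <<'E'
from axis import *
fit(['side12','scene12'],0.0,tcp=np.array([477.7,381.2,67.5]))
snap('wrist','wrist16.png'); z=load('wrist16'); P=cloud(z); s=ctrl.read_state(); tcp=np.array(s['eef_pos'])
a=z['im'][230:400,210:370]; cv2.imwrite('pics/w16a.png',cv2.resize(a,None,fx=3.5,fy=3.5))
D=P[...]-tcp
for v in range(240,380,10): print(v,D[v,270:310:6].round(0).tolist())
E
```

```text
[349, 249]
side12 u [0.059 0.085 0.995] tilt 0.104 az 0.959 W-TCP [ -0.1  -1.2 -62.6] err 1.43
scene12 u [-0.036 -0.063  0.997] tilt 0.072 az -2.095 W-TCP [  0.9   1.7 -63.4] err 1.48
all u [0.005 0.012 1.   ] tilt 0.013 az 1.166 W-TCP [  0.7   0.2 -63.1] err 1.52
240 [[63.0, 12.0, -197.0], [61.0, 18.0, -199.0], [59.0, 23.0, -197.0], [57.0, 28.0, -197.0], [54.0, 34.0, -196.0], [52.0, 39.0, -197.0], [50.0, 45.0, -196.0]]
250 [[73.0, 16.0, -197.0], [71.0, 21.0, -198.0], [69.0, 27.0, -198.0], [67.0, 32.0, -198.0], [64.0, 38.0, -197.0], [62.0, 43.0, -197.0], [60.0, 49.0, -198.0]]
260 [[9.0, -4.0, -32.0], [7.0, -2.0, -30.0], [5.0, 1.0, -28.0], [5.0, 4.0, -30.0], [4.0, 7.0, -30.0], [3.0, 10.0, -31.0], [3.0, 13.0, -34.0]]
270 [[10.0, -4.0, -23.0], [8.0, -1.0, -21.0], [7.0, 1.0, -22.0], [6.0, 4.0, -22.0], [5.0, 7.0, -21.0], [4.0, 10.0, -22.0], [4.0, 13.0, -24.0]]
280 [[5.0, -5.0, -3.0], [-0.0, -4.0, 6.0], [-7.0, -4.0, 17.0], [-8.0, -2.0, 18.0], [-7.0, 1.0, 14.0], [0.0, 7.0, -3.0], [6.0, 13.0, -18.0]]
290 [[-16.0, -12.0, 44.0], [-17.0, -10.0, 45.0], [-18.0, -9.0, 46.0], [-18.0, -7.0, 45.0], [
[... 560 characters left out ...]
, 55.0], [-11.0, -6.0, 55.0], [-11.0, -5.0, 54.0], [-12.0, -3.0, 54.0], [-13.0, -2.0, 55.0], [-13.0, 0.0, 54.0]]
340 [[-7.0, -8.0, 54.0], [-9.0, -7.0, 56.0], [-9.0, -5.0, 56.0], [-10.0, -4.0, 56.0], [-10.0, -3.0, 56.0], [-10.0, -0.0, 55.0], [-11.0, 1.0, 55.0]]
350 [[-4.0, -7.0, 55.0], [-6.0, -6.0, 57.0], [-6.0, -4.0, 56.0], [-7.0, -3.0, 57.0], [-8.0, -1.0, 57.0], [-9.0, -0.0, 57.0], [-8.0, 2.0, 56.0]]
360 [[-2.0, -6.0, 57.0], [-2.0, -4.0, 55.0], [-3.0, -3.0, 56.0], [-3.0, -1.0, 56.0], [-5.0, -0.0, 57.0], [-5.0, 1.0, 56.0], [-5.0, 3.0, 56.0]]
370 [[211.0, 68.0, -201.0], [211.0, 75.0, -204.0], [0.0, -2.0, 56.0], [0.0, -0.0, 55.0], [1.0, 2.0, 53.0], [165.0, 83.0, -158.0], [163.0, 89.0, -157.0]]
```

View pics/w16a.png

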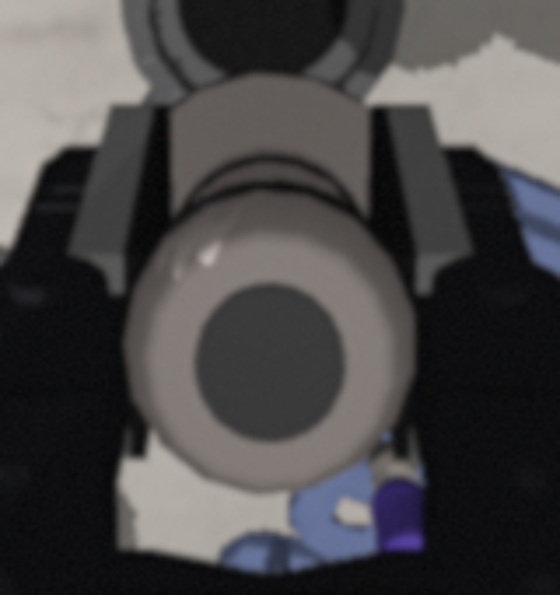

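```bash
cat > ax2.py <<'E'
from axis import *
def mid(n,w,u,show=None):
    z=load(n); P=cloud(z); fx,fy,cx,cy=z['K']
    d=P-w; s=d@u; r=np.linalg.norm(d-s[...,None]*u,axis=-1); im=z['im'].astype(int)
    m=(s>2)&(s<52)&(r<prof(s)+7)
    def pj(X):
        q=z['rot'].T@(X-z['pos']); return np.array([cx+fx*q[0]/-q[2],cy-fy*q[1]/-q[2]])
    a,b=pj(w),pj(w+50*u); e=(b-a)/np.linalg.norm(b-a); nrm=np.array([-e[1],e[0]]); L=np.linalg.norm(b-a)
    ys,xs=np.where(m); X=np.stack([xs,ys],1)-a; al=X@e; ac=X@nrm
    T=[];C=[]
    for k in np.arange(0.18,0.92,0.04):
        g=np.abs(al-k*L)<0.6
        if g.sum()<6: continue
        T.append(k*L);C.append((ac[g].min()+ac[g].max())/2)
    p=np.polyfit(T,C,1); res=np.std(np.polyval(p,T)-C)
    p0=a+nrm*p[1]; p1=a+e*L+nrm*np.polyval(p,L)
    print(n,'n',len(T),'slope',p[0].round(3),'off',p[1].round(2),'res px',res.round(2))
    def rv(q): v=z['rot']@np.array([(q[0]-cx)/fx,-(q[1]-cy)/fy,-1]); return v
    N=np.cross(rv(p0),rv(p1)); return N/np.linalg.norm(N), z['pos']
def axis2(n1,n2,w,u):
    for _ in range(3):
        N1,o1=mid(n1,w,u); N2,o2=mid(n2,w,u)
        v=np.cross(N1,N2); v/=np.linalg.norm(v); v*=np.sign(v[2])
        A=np.array([N1,N2,v]); w2=np.linalg.solve(A,[N1@o1,N2@o2,v@w]); u,w=v,w2
    print('u',u.round(3),'tilt',np.arccos(u[2]).round(3),'az',np.arctan2(u[1],u[0]).round(3))
    return u,w
E
python3 rd.py 17; python3 - <<'E'
from ax2 import *
u,w=fit(['side17','scene17'],0.44); s=ctrl.read_state(); tcp=np.array(s['eef_pos'])
u2,w2=axis2('side17','scene17',w,u); print((w2-tcp).round(1))
print('--- upright check'); 
u,w=np.array([0,0,1.]),np.array([477.3,381.2,6]); axis2('side12','scene12',w,u)
E
```

```text
{'clock': 16.0, 'qpos': [-0.698, 0.522, -0.077, 1.822, 0.041, 0.774, 1.153], 'eef_pos': [427.06, 364.173, 204.072], 'tool_rot': [3.123, 0.02, -2.767], 'force': [0.495, -0.95, -1.661], 'width': 23.587}
side17 202 187
scene17 334 180
[390, 339]
side17 u [-0.392 -0.152  0.907] tilt 0.434 az -2.771 W-TCP [ 36.1  15.  -52.5] err 0.89
scene17 u [-0.371 -0.2    0.907] tilt 0.435 az -2.647 W-TCP [ 33.   14.6 -54.8] err 0.91
all u [-0.367 -0.176  0.914] tilt 0.419 az -2.694 W-TCP [ 34.3  14.8 -53.7] err 1.33
side17 n 19 slope -0.018 off 0.87 res px 0.19
scene17 n 19 slope -0.023 off 1.05 res px 0.15
side17 n 19 slope 0.006 off -0.24 res px 0.29Traceback (most recent call last):
  File "<stdin>", line 3, in <module>
  File "ax2.py", line 22, in axis2
    N1,o1=mid(n1,w,u); N2,o2=mid(n2,w,u)
                             ~~~^^^^^^^^
  File "ax2.py", line 15, in mid
    p=np.polyfit(T,C,1); res=np.std(np.polyval(p,T)-C)
    raise TypeError("expected non-empty vector for x")
TypeError: expected non-empty vector for x
```

```bash
sed -i 's/range(3)/range(1)/' ax2.py; python3 - <<'E'
from ax2 import *
u,w=fit(['side17','scene17'],0.44,verbose=False); s=ctrl.read_state(); tcp=np.array(s['eef_pos'])
u2,w2=axis2('side17','scene17',w,u); print((w2-tcp).round(1))
print('--- upright check'); 
u,w=np.array([0,0,1.]),np.array([477.3,381.2,6]); print(axis2('side12','scene12',w,u))
E
```

```text
side17 u [-0.392 -0.152  0.907] tilt 0.434 az -2.771 W-TCP [ 36.1  15.  -52.5] err 0.89
scene17 u [-0.371 -0.2    0.907] tilt 0.435 az -2.647 W-TCP [ 33.   14.6 -54.8] err 0.91
all u [-0.367 -0.176  0.914] tilt 0.419 az -2.694 W-TCP [ 34.3  14.8 -53.7] err 1.33
side17 n 19 slope -0.018 off 0.87 res px 0.19
scene17 n 19 slope -0.023 off 1.05 res px 0.15
u [-0.492  0.069  0.868] tilt 0.52 az 3.001
[ 47.1 -14.5 -44.1]
--- upright check
side12 n 19 slope 0.076 off 0.13 res px 0.17
scene12 n 19 slope 0.402 off -4.73 res px 0.71
u [ 0.128 -0.572  0.81 ] tilt 0.626 az -1.351
(array([ 0.12782422, -0.57196011,  0.81026082]), array([476.24885539, 395.61727218,  16.34292426]))
```

```bash
cat > ax3.py <<'E'
from axis import *
def fit3(names,th0,tcp=None,smax=56,rim=10,shift=True):
    s=ctrl.read_state(); tcp=np.array(s['eef_pos']) if tcp is None else np.array(tcp); M=R.from_euler('xyz',s['tool_rot']).as_matrix()
    tx,ty,tz=M.T; u0=np.sin(th0)*tx-np.cos(th0)*tz; W0=tcp-19*tz-79*u0
    p=np.zeros(2+3*len(names))
    for it in range(3):
        u=u0+p[0]*tx+p[1]*ty; u/=np.linalg.norm(u); Q=[]
        for i,n in enumerate(names):
            z=load(n); P=cloud(z).reshape(-1,3); im=z['im'].reshape(-1,3).astype(int)
            w=W0+p[2+3*i:5+3*i]; d=P-w; ss=d@u; rr=np.linalg.norm(d-ss[:,None]*u,axis=1)
            k=(ss>3)&(ss<(106 if 'wrist' in n else smax))&(np.abs(rr-prof(ss))<[rim,5,3][it])&(im.max(1)>(60))&(im.max(1)-im.min(1)<45)
            Q.append(P[k])
        def res(p):
            u=u0+p[0]*tx+p[1]*ty; u/=np.linalg.norm(u); o=[]
            for i,q in enumerate(Q):
                d=q-W0-p[2+3*i:5+3*i]; ss=d@u; o.append(np.linalg.norm(d-ss[:,None]*u,axis=1)-prof(ss))
            T=p[2:].reshape(-1,3); 
            return np.concatenate(o+[ (T-T.mean(0)).ravel()*5])
        p=least_squares(res,p,loss='soft_l1',f_scale=1.0).x
    u=u0+p[0]*tx+p[1]*ty; u/=np.linalg.norm(u); T=p[2:].reshape(-1,3)
    print([len(q) for q in Q],'u',u.round(3),'tilt',np.arccos(u[2]).round(3),'az',np.arctan2(u[1],u[0]).round(3),'med',np.median(abs(res(p))).round(2))
    for i,n in enumerate(names): print(n,(W0+T[i]-tcp).round(1))
    w=W0+T.mean(0); print('W-TCP',(w-tcp).round(1)); return u,w
E
python3 - <<'E'
from ax3 import *
fit3(['side12','scene12'],0.0,tcp=[477.7,381.2,67.5])
fit3(['side17','scene17'],0.44)
snap('wrist','wrist17.png')
fit3(['side17','scene17','wrist17'],0.44)
fit3(['side17','scene17','wrist17'],0.5)
E
```

```text
[297, 227] u [0.002 0.007 1.   ] tilt 0.007 az 1.249 med 1.12
side12 [  1.5   0.8 -63.3]
scene12 [ -0.3  -0.3 -63.5]
W-TCP [  0.6   0.3 -63.4]
[383, 333] u [-0.378 -0.174  0.91 ] tilt 0.429 az -2.711 med 0.85
side17 [ 35.8  15.4 -53. ]
scene17 [ 33.3  14.  -54.8]
W-TCP [ 34.5  14.7 -53.9]
[376, 333, 1620] u [-0.358 -0.243  0.902] tilt 0.447 az -2.545 med 0.77
side17 [ 35.2  17.  -52.9]
scene17 [ 32.7  15.6 -54.7]
wrist17 [ 33.4  17.3 -58.8]
W-TCP [ 33.7  16.6 -55.5]
[376, 333, 1622] u [-0.358 -0.243  0.902] tilt 0.447 az -2.545 med 0.77
side17 [ 35.2  17.  -52.9]
scene17 [ 32.7  15.6 -54.7]
wrist17 [ 33.4  17.3 -58.8]
W-TCP [ 33.8  16.7 -55.5]
```

```bash
python3 go.py 432 369 76 -2.766
```

```text
at [427.4 364.3 203.4] rot [ 3.123  0.019 -2.767] f [ 0.4 -0.  -1.8] w 23.5 t 16.15
slide [ -3.6   0.3 127.5] turn -0.001
```

Call:
{"op": "play_rows", "data": {
  "slide": [
    [-3.5,0.3,50],
    [-3.5,0.3,95],
    [-3.5,0.3,123],
    [-3.5,0.3,127],
    [-3.5,0.3,127]
  ],
  "turn": [0,0,0,0,0],
  "fingers": [0,0,0,0,0]
}}

```text
clock: 16.77
eef_pos: [431.2, 368.5, 75.5]
tool_rot: [3.124, 0.017, -2.767]
force: [0.3, 1.2, -1.4]
width: 23.8
```

Call:
{"op": "play_rows", "data": {
  "slide": [
    [4,0,0],
    [9,0,0],
    [13,0,0],
    [14,0,0],
    [14,0,0]
  ],
  "turn": [0,0,0,0,0],
  "fingers": [0,0,0,0,0]
}}

```text
clock: 17.4
eef_pos: [418.2, 363.4, 75.4]
tool_rot: [3.124, 0.017, -2.767]
force: [0.0, -0.2, -2.0]
width: 23.9
```

Call:
{"op": "play_rows", "data": {
  "slide": [
    [-1,0,-10],
    [-1,0,-40],
    [-1,0,-90],
    [-1,0,-130],
    [-1,0,-130]
  ],
  "turn": [0,0,0,0,0],
  "fingers": [0,0,0,0,0]
}}

```text
clock: 18.02
eef_pos: [419.9, 362.4, 209.3]
tool_rot: [3.121, 0.025, -2.767]
force: [-0.4, -0.1, -0.9]
width: 23.7
```

Call:
{"op": "play_rows", "data": {
  "slide": [
    [0,0,-5],
    [0,0,-5]
  ],
  "turn": [0,0],
  "fingers": [0,0]
}}

```text
clock: 18.27
eef_pos: [419.8, 362.1, 214.0]
tool_rot: [3.121, 0.024, -2.767]
force: [0.1, -0.5, -1.0]
width: 24.2
```

```bash
python3 rd.py 18; python3 - <<'E'
from ax3 import *
u,w=fit3(['side18','scene18'],0.46)
n=np.array([-.444,-.177,.878]); print('err',np.arccos(u@n/np.linalg.norm(n)))
E
```

```text
{'clock': 18.275, 'qpos': [-0.703, 0.498, -0.078, 1.834, 0.039, 0.781, 1.147], 'eef_pos': [419.795, 362.069, 213.96], 'tool_rot': [3.121, 0.024, -2.767], 'force': [0.067, -0.464, -1.03], 'width': 24.191}
side18 198 183
scene18 337 178
[377, 330] u [-0.39  -0.172  0.904] tilt 0.441 az -2.727 med 0.87
side18 [ 36.8  16.1 -52.3]
scene18 [ 34.4  14.3 -53.7]
W-TCP [ 35.6  15.2 -53. ]
err 0.06005294581474629
```

View pics/c18.png

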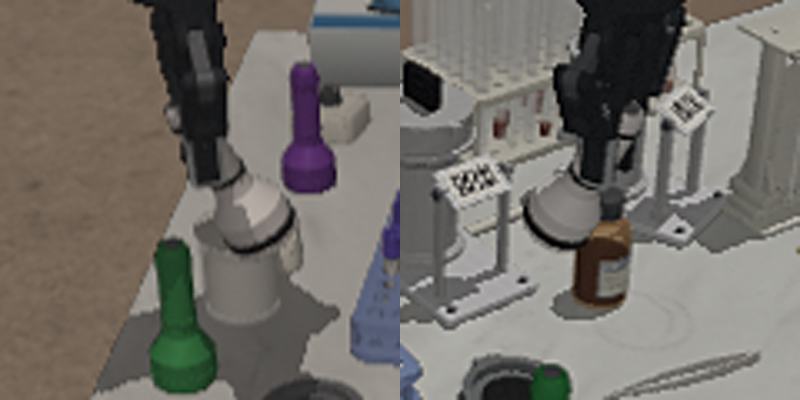

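```bash
python3 go.py 530 140 240 -2.767
```

```text
at [419.4 361.8 213.4] rot [ 3.121  0.023 -2.767] f [-0.5  0.1 -1.5] w 23.3 t 18.375
slide [ -22.3 -246.3  -31.1] turn 0.0
```

Call:
{"op": "play_rows", "data": {
  "slide": [
    [-2,-40,-20],
    [-8,-95,-31],
    [-14,-150,-31],
    [-19,-205,-31],
    [-22,-246,-31]
  ],
  "turn": [0,0,0,0,0],
  "fingers": [0,0,0,0,0]
}}

```text
clock: 19.0
eef_pos: [530.1, 137.3, 239.0]
tool_rot: [3.122, 0.021, -2.769]
force: [0.3, 0.4, -1.1]
width: 23.4
```

Call:
{"op": "play_rows", "data": {
  "slide": [
    [0,0,0],
    [0,0,0]
  ],
  "turn": [0,0],
  "fingers": [0,0]
}}

```text
clock: 19.25
eef_pos: [529.5, 137.5, 238.1]
tool_rot: [3.121, 0.02, -2.769]
force: [-0.0, 0.9, -1.1]
width: 23.5
```

```bash
python3 rd.py 19; python3 - <<'E'
from ax3 import *
u,w=fit3(['side19','scene19'],0.46)
n=np.array([-.444,-.177,.878]); print('err',np.arccos(u@n/np.linalg.norm(n)))
L=np.array([609.2,111.1,107]); s=ctrl.read_state(); print('TCP goal',L+55*u+3*np.array([-.369,.929,0])-(w-np.array(s['eef_pos'])))
E
python3 go.py 551 89 209.7 -2.767
```

```text
{'clock': 19.25, 'qpos': [-0.244, 0.464, -0.069, 1.813, 0.012, 0.847, 1.629], 'eef_pos': [529.488, 137.529, 238.121], 'tool_rot': [3.121, 0.02, -2.769], 'force': [-0.019, 0.9, -1.119], 'width': 23.49}
side19 234 239
scene19 379 125
[603, 246] u [-0.384 -0.17   0.907] tilt 0.434 az -2.726 med 0.78
side19 [ 36.2  14.1 -53.5]
scene19 [ 34.2  13.9 -55. ]
W-TCP [ 35.2  14.  -54.2]
err 0.06683282833648439
TCP goal [551.74076672  90.53764316 211.14261883]
at [529.3 138.9 238.6] rot [ 3.121  0.021 -2.767] f [-0.1 -0.3 -2. ] w 23.5 t 19.35
slide [ -1.3 -54.9  27.8] turn 0.0
```

View pics/c19.png

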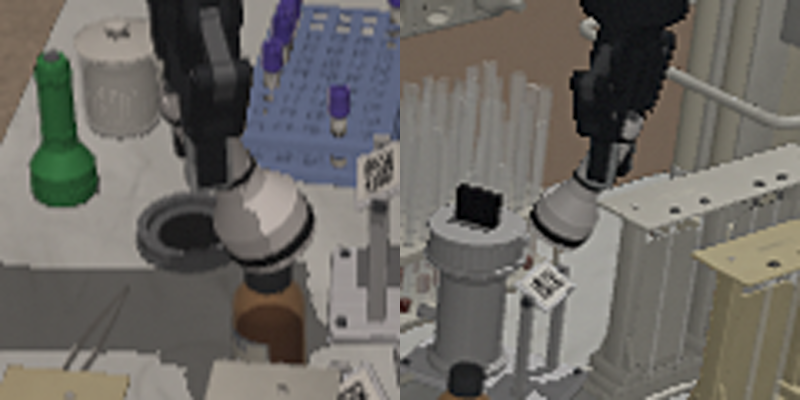

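Call:
{"op": "play_rows", "data": {
  "slide": [
    [-1,-20,10],
    [-2,-38,18],
    [-2.5,-50,24],
    [-2.5,-53.8,26.5],
    [-2.5,-53.8,26.5]
  ],
  "turn": [0,0,0,0,0],
  "fingers": [0,0,0,0,0]
}}

```text
clock: 19.98
eef_pos: [551.6, 90.2, 210.8]
tool_rot: [3.121, 0.02, -2.767]
force: [0.7, -0.5, -1.3]
width: 23.6
```

```bash
python3 rd.py 20; python3 - <<'E'
from ax3 import *
u,w=fit3(['side20','scene20'],0.46)
snap('wrist','wrist20.png')
n=np.array([-.444,-.177,.878]);n/=np.linalg.norm(n); print('err',np.arccos(u@n))
L=np.array([609.2,111.1,107]); ly=np.array([-.369,.929,0]); ly=-ly if 0 else ly; lx=np.cross(ly,n)
d=w-50*u-L; print('spot in label x,y,z',d@lx,d@ly,d@n)
s=ctrl.read_state(); w2=np.array(s['eef_pos'])+[35.4,14.6,-53.6]; u2=np.array([-.387,-.171,.906]); d=w2-50*u2-L; print('via tcp',d@lx,d@ly,d@n)
# label plane seen in these views
for f in ['side20','scene20']:
    P=cloud(load(f)); k=(np.linalg.norm(P-L,axis=-1)<22)&(abs((P-L)@n)<10); Q=P[k]
    if len(Q)>20:
        c=Q.mean(0); nn=np.linalg.svd(Q-c,full_matrices=False)[2][2]; nn*=np.sign(nn[2]); print(f,len(Q),c.round(1),nn.round(3),((Q-L)@n).mean().round(2))
E
```

```text
{'clock': 19.975, 'qpos': [-0.152, 0.515, -0.067, 1.812, 0.013, 0.8, 1.726], 'eef_pos': [551.604, 90.234, 210.751], 'tool_rot': [3.121, 0.02, -2.767], 'force': [0.725, -0.522, -1.293], 'width': 23.55}
side20 244 271
scene20 385 127
[618, 225] u [-0.387 -0.148  0.91 ] tilt 0.427 az -2.776 med 0.75
side20 [ 36.2  14.2 -53.5]
scene20 [ 33.9  13.3 -54.5]
W-TCP [ 35.   13.7 -54. ]
err 0.07190258055769524
spot in label x,y,z -0.01394529951854249 2.2067539533367797 5.301811886490469
via tcp 1.3022157385344055 4.066044159250678 5.396422023810767
side20 281 [612.1 109.5 109.7] [-0.455 -0.179  0.872] 1.36
scene20 104 [607.  111.  107.2] [-0.445 -0.197  0.873] 1.17
```

View pics/c20.png

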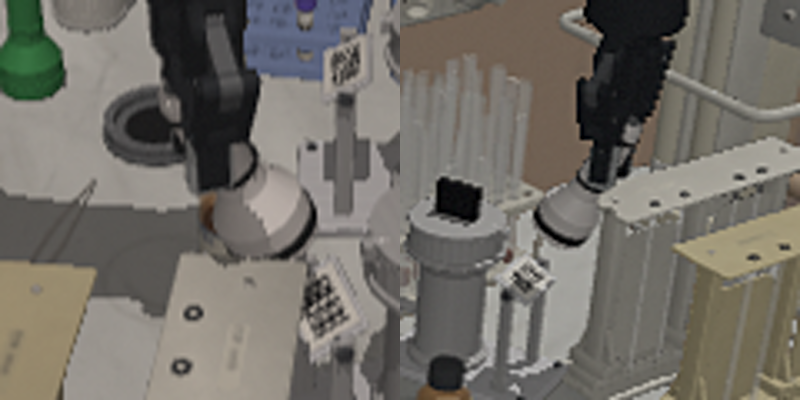

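View pics/wrist20.png

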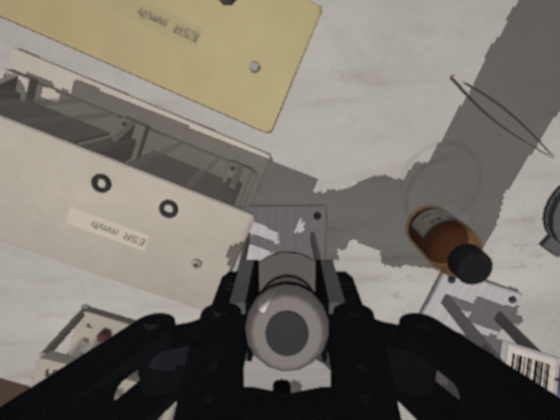

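Call:
{"op": "play_rows", "data": {
  "slide": [
    [0,0,0],
    [0,0,0],
    [0,0,0],
    [0,0,0],
    [0,0,0]
  ],
  "turn": [0,0,0,0,0],
  "fingers": [0,0,0,0,0]
}}

```text
clock: 20.75
eef_pos: [551.6, 91.2, 211.3]
tool_rot: [3.121, 0.021, -2.766]
force: [0.6, -1.2, -1.5]
width: 23.6
```

Call:
{"op": "play_rows", "data": {
  "slide": [
    [0,0,0],
    [0,0,0],
    [0,0,0],
    [0,0,0],
    [0,0,0]
  ],
  "turn": [0,0,0,0,0],
  "fingers": [0,0,0,0,0]
}}

```text
clock: 21.38
eef_pos: [551.6, 91.2, 211.2]
tool_rot: [3.121, 0.021, -2.766]
force: [0.1, -0.1, -1.9]
width: 23.6
```

Call:
{"op": "play_rows", "data": {
  "slide": [
    [0,0,0],
    [0,0,0],
    [0,0,0],
    [0,0,0],
    [0,0,0]
  ],
  "turn": [0,0,0,0,0],
  "fingers": [0,0,0,0,0]
}}

```text
clock: 22.0
eef_pos: [551.6, 91.1, 211.3]
tool_rot: [3.121, 0.021, -2.766]
force: [-0.0, -0.7, -2.2]
width: 23.3
```

Call:
{"op": "play_rows", "data": {
  "slide": [
    [0,0,0],
    [0,0,0],
    [0,0,0],
    [0,0,0],
    [0,0,0]
  ],
  "turn": [0,0,0,0,0],
  "fingers": [0,0,0,0,0]
}}

```text
clock: 22.62
eef_pos: [551.6, 91.2, 211.3]
tool_rot: [3.121, 0.021, -2.766]
force: [0.3, 0.9, -1.7]
width: 23.7
```

```bash
python3 rd.py 21; python3 - <<'E'
from ax3 import *
u,w=fit3(['side21','scene21'],0.46)
s=ctrl.read_state(); print('qd',np.abs(s['qd']).max())
E
```

```text
{'clock': 22.625, 'qpos': [-0.154, 0.514, -0.067, 1.812, 0.013, 0.8, 1.726], 'eef_pos': [551.637, 91.153, 211.257], 'tool_rot': [3.121, 0.021, -2.766], 'force': [0.29, 0.903, -1.697], 'width': 23.656}
side21 244 270
scene21 385 127
[623, 230] u [-0.396 -0.161  0.904] tilt 0.442 az -2.757 med 0.79
side21 [ 36.3  15.4 -52.7]
scene21 [ 34.2  14.2 -53.6]
W-TCP [ 35.2  14.8 -53.2]
qd 0.0018853758187007757
```

Call:
{"op": "play_rows", "data": {
  "slide": [
    [0,15,-12],
    [2,40,-35],
    [2,70,-50],
    [0,120,-55],
    [-5,170,-55]
  ],
  "turn": [0,0,0,0.15,0.32],
  "fingers": [0,0,0,0,0]
}}

```text
clock: 23.35
eef_pos: [492.5, 252.0, 271.7]
tool_rot: [3.113, 0.015, -3.091]
force: [0.7, 0.1, -0.8]
width: 23.4
```

```bash
python3 go.py 658 448 262 1.745
```

```text
at [492.5 252.  271.7] rot [ 3.113  0.015 -3.091] f [ 0.7  0.1 -0.8] w 23.4 t 23.35
slide [-175.   187.    17.6] turn 1.447
```

Call:
{"op": "play_rows", "data": {
  "slide": [
    [-30,40,0],
    [-65,75,5],
    [-100,110,10],
    [-135,147,12],
    [-175,187,12]
  ],
  "turn": [0.18,0.36,0.54,0.72,0.9],
  "fingers": [0,0,0,0,0]
}}

```text
clock: 23.98
eef_pos: [657.4, 450.6, 268.7]
tool_rot: [3.112, -0.014, 2.288]
force: [1.8, -0.9, -1.0]
width: 23.7
```

```bash
python3 go.py 658 448 240 1.745
```

```text
at [657.4 450.6 268.7] rot [ 3.112 -0.014  2.288] f [ 1.8 -0.9 -1. ] w 23.7 t 23.975
slide [-2.8 -2.1 28.6] turn 0.543
```

Call:
{"op": "play_rows", "data": {
  "slide": [
    [-1,-1,5],
    [-2,-2,15],
    [-2.8,-2,25],
    [-2.8,-2,28],
    [-2.8,-2,28]
  ],
  "turn": [0.17,0.35,0.52,0.543,0.543],
  "fingers": [0,0,0,0,0]
}}

```text
clock: 24.6
eef_pos: [657.4, 449.0, 241.0]
tool_rot: [3.123, -0.028, 1.748]
force: [-0.2, 0.3, -1.5]
width: 23.8
```

```bash
python3 rd.py 22; python3 - <<'E'
from ax3 import *
u,w=fit3(['side22','scene22'],0.43)
s=ctrl.read_state(); M=R.from_euler('xyz',s['tool_rot']).as_matrix(); print('W in tool',M.T@(w-np.array(s['eef_pos'])), 'u tool',M.T@u)
snap('wrist','wrist22.png')
E
python3 go.py 657 449 170 1.745
```

```text
{'clock': 24.6, 'qpos': [-0.772, 0.875, 0.358, 1.027, -0.307, 1.258, -0.27], 'eef_pos': [657.376, 449.046, 240.998], 'tool_rot': [3.123, -0.028, 1.748], 'force': [-0.161, 0.254, -1.529], 'width': 23.782}
side22 312 158
scene22 247 136
[395, 260] u [-0.08   0.359  0.93 ] tilt 0.376 az 1.79 med 0.99
side22 [  7.9 -34.1 -55.2]
scene22 [  6.1 -35.3 -55.7]
W-TCP [  7.  -34.7 -55.4]
W in tool [-36.91189969  -0.27313782  54.3983027 ] u tool [ 0.39350649  0.00215186 -0.91931932]
at [658.2 448.4 241.5] rot [ 3.122 -0.028  1.747] f [ 0.2  0.3 -1.9] w 23.9 t 24.75
slide [-1.3 -2.4 71.5] turn 0.002
```

View pics/c22.png

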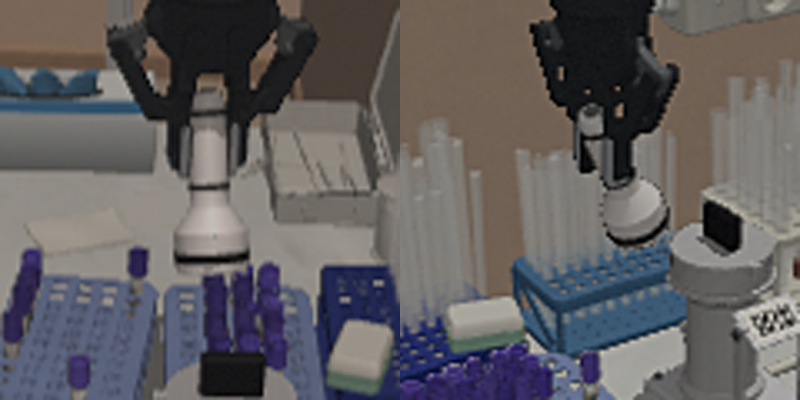

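View pics/wrist22.png

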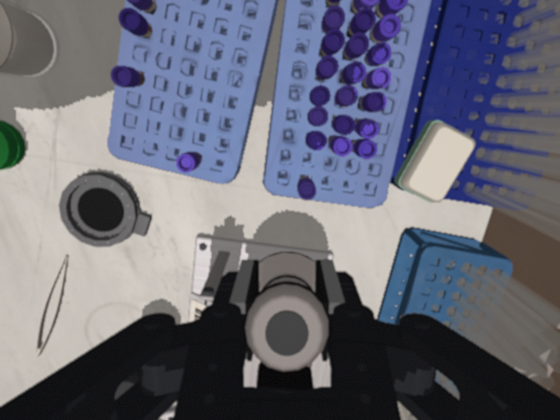

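Call:
{"op": "play_rows", "data": {
  "slide": [
    [0,-2,25],
    [0,-2,50],
    [0,-2,63],
    [0,-2,66],
    [0,-2,66]
  ],
  "turn": [0,0,0,0,0],
  "fingers": [0,0,0,0,0]
}}

```text
clock: 25.38
eef_pos: [657.7, 450.3, 176.4]
tool_rot: [3.121, -0.029, 1.747]
force: [0.7, 1.0, -1.5]
width: 23.6
```

```bash
python3 rd.py 23;python3 go.py 665.7 400 195 1.747;python3 go.py 678 331 195 1.747
```

```text
{'clock': 25.375, 'qpos': [-0.774, 0.923, 0.344, 1.104, -0.322, 1.134, -0.254], 'eef_pos': [657.659, 450.325, 176.388], 'tool_rot': [3.121, -0.029, 1.747], 'force': [0.707, 1.026, -1.497], 'width': 23.645}
side23 310 183
scene23 247 159
at [657.8 450.4 176.9] rot [ 3.12  -0.029  1.747] f [ 0.4  1.4 -1.8] w 24.0 t 25.475
slide [-50.5  -0.7 -19.6] turn -0.0
at [657.8 450.4 176.9] rot [ 3.12  -0.029  1.747] f [ 0.4  1.4 -1.8] w 24.0 t 25.475
slide [-120.5   -0.6  -21.7] turn -0.0
```

View pics/c23.png

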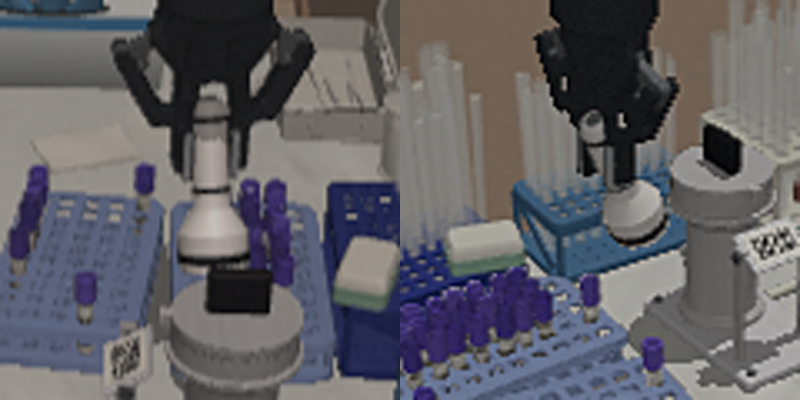

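Call:
{"op": "play_rows", "data": {
  "slide": [
    [-9,0,0],
    [-17,0,0],
    [-24,0,-4],
    [-31,0,-8],
    [-38,0,-12]
  ],
  "turn": [0,0,0,0,0],
  "fingers": [0,0,0,0,0]
}}

```text
clock: 26.1
eef_pos: [662.8, 416.6, 187.8]
tool_rot: [3.121, -0.036, 1.749]
force: [-0.1, 6.9, -4.5]
width: 23.5
```

```bash
python3 rd.py 24; python3 go.py 678 331 195 1.747; python3 - <<'E'
from ax3 import *
fit3(['side24','scene24'],0.2)
E
```

```text
{'clock': 26.1, 'qpos': [-0.737, 0.886, 0.34, 1.152, -0.321, 1.12, -0.204], 'eef_pos': [662.841, 416.642, 187.763], 'tool_rot': [3.121, -0.036, 1.749], 'force': [-0.133, 6.943, -4.488], 'width': 23.471}
side24 313 186
scene24 258 151
at [663.2 415.6 188.4] rot [ 3.12  -0.035  1.748] f [-1.7  5.5 -3.6] w 23.4 t 26.2
slide [-85.6  -0.1  -9.6] turn 0.001
[329, 236] u [-0.057  0.252  0.966] tilt 0.261 az 1.793 med 1.0
side24 [  6.2 -22.2 -59.4]
scene24 [  4.5 -23.4 -59.9]
W-TCP [  5.4 -22.8 -59.6]
```

View pics/c24.png

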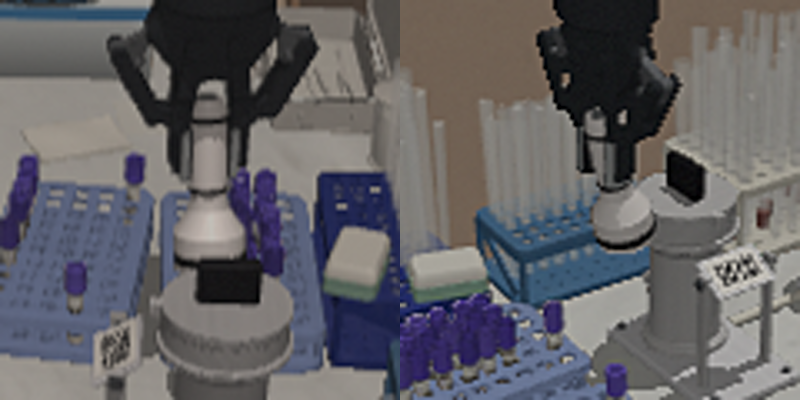

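Call:
{"op": "play_rows", "data": {
  "slide": [
    [-5,0,-3],
    [-10,0,-5],
    [-15,0,-7],
    [-20,0,-8],
    [-22,0,-8]
  ],
  "turn": [0,0,0,0,0],
  "fingers": [0,0,0,0,0]
}}

```text
clock: 26.82
eef_pos: [665.0, 400.3, 197.6]
tool_rot: [3.119, -0.046, 1.751]
force: [-3.0, 9.7, 2.3]
width: 23.6
```

```bash
python3 rd.py 25; python3 go.py 678 331 195 1.747; python3 - <<'E'
from ax3 import *
fit3(['side25','scene25'],0.03)
E
```

```text
{'clock': 26.825, 'qpos': [-0.715, 0.863, 0.336, 1.174, -0.323, 1.118, -0.176], 'eef_pos': [665.01, 400.296, 197.634], 'tool_rot': [3.119, -0.046, 1.751], 'force': [-3.03, 9.679, 2.318], 'width': 23.635}
side25 314 186
scene25 263 145
at [665.  400.4 197.6] rot [ 3.119 -0.046  1.752] f [-3.4  8.4  1.9] w 23.4 t 26.925
slide [-70.7   0.3  -0.7] turn 0.005
[342, 251] u [-0.012  0.057  0.998] tilt 0.059 az 1.778 med 0.98
side25 [  2.8  -4.9 -61.6]
scene25 [  0.9  -6.2 -61.9]
W-TCP [  1.8  -5.5 -61.8]
```

View pics/c25.png

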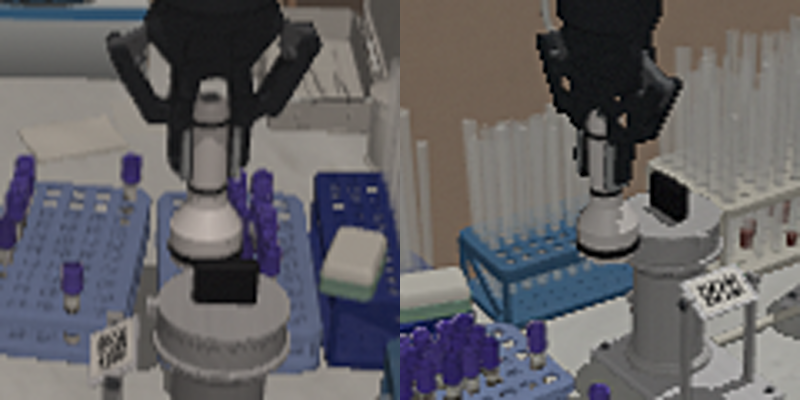

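Call:
{"op": "play_rows", "data": {
  "slide": [
    [-3,0,0],
    [-5,0,0],
    [-5,0,0]
  ],
  "turn": [0,0,0],
  "fingers": [0,0,0]
}}

```text
clock: 27.3
eef_pos: [664.6, 400.0, 198.5]
tool_rot: [3.119, -0.053, 1.754]
force: [-1.4, 7.4, -1.0]
width: 23.7
```

Call:
{"op": "play_rows", "data": {
  "slide": [
    [12,0,0],
    [25,0,-15],
    [30,0,-40],
    [30,0,-60],
    [30,0,-60]
  ],
  "turn": [0,0,0,0,0],
  "fingers": [0,0,0,0,0]
}}

```text
clock: 27.92
eef_pos: [660.0, 426.2, 263.2]
tool_rot: [3.113, -0.053, 1.754]
force: [-0.0, 0.2, -2.2]
width: 23.3
```

```bash
python3 rd.py 26; python3 - <<'E'
from ax3 import *
fit3(['side26','scene26'],0.0)
E
python3 go.py 476.2 385.8 220
```

```text
{'clock': 27.925, 'qpos': [-0.741, 0.827, 0.349, 1.066, -0.312, 1.249, -0.227], 'eef_pos': [659.997, 426.219, 263.214], 'tool_rot': [3.113, -0.053, 1.754], 'force': [-0.048, 0.226, -2.179], 'width': 23.313}
side26 313 153
scene26 254 125
[390, 279] u [-0.02   0.041  0.999] tilt 0.046 az 2.021 med 0.98
side26 [  5.   -4.6 -58.6]
scene26 [  1.9  -6.3 -60.9]
W-TCP [  3.4  -5.5 -59.8]
at [658.4 425.7 259.9] rot [ 3.119 -0.052  1.754] f [-0.1 -0.6 -1.7] w 23.9 t 28.025
slide [  -8.2 -187.3   35.3] turn None
```

```bash
python3 go.py 472.8 391.3 150 1.754
```

```text
at [658.4 425.7 259.9] rot [ 3.119 -0.052  1.754] f [-0.1 -0.6 -1.7] w 23.9 t 28.025
slide [  -5.8 -191.3  105.4] turn -0.0
```

Call:
{"op": "play_rows", "data": {
  "slide": [
    [-2,-50,15],
    [-3,-105,40],
    [-5,-155,75],
    [-6,-191,100],
    [-6,-191,105]
  ],
  "turn": [0,0,0,0,0],
  "fingers": [0,0,0,0,0]
}}

```text
clock: 28.65
eef_pos: [467.6, 390.0, 147.6]
tool_rot: [3.127, -0.049, 1.756]
force: [0.6, 0.7, -1.7]
width: 23.8
```

Call:
{"op": "play_rows", "data": {
  "slide": [
    [0,0,0],
    [0,0,0]
  ],
  "turn": [0,0],
  "fingers": [0,0]
}}

```text
clock: 28.9
eef_pos: [468.8, 390.0, 147.8]
tool_rot: [3.126, -0.049, 1.755]
force: [0.2, 0.1, -2.0]
width: 23.9
```

```bash
python3 rd.py 27; python3 - <<'E'
from ax3 import *
u,w=fit3(['side27','scene27'],0.0); s=ctrl.read_state(); t=np.array(s['eef_pos']); g=np.array([476.2,385.8,14])-(w-t); print(g)
import go; go.go(*g)
E
```

```text
{'clock': 28.9, 'qpos': [-0.914, 0.674, 0.312, 1.759, -0.349, 0.726, -0.226], 'eef_pos': [468.771, 390.024, 147.765], 'tool_rot': [3.126, -0.049, 1.755], 'force': [0.156, 0.107, -2.049], 'width': 23.886}
side27 225 204
scene27 312 196
[344, 299] u [-0.012  0.04   0.999] tilt 0.042 az 1.874 med 0.98
side27 [  2.4  -5.2 -62.2]
scene27 [  1.   -6.6 -62.6]
W-TCP [  1.7  -5.9 -62.4]
[474.50955661 391.68043905  76.40932769]
at [469.  390.1 148. ] rot [ 3.125 -0.05   1.755] f [-0.8  0.1 -1.6] w 23.7 t 29.0
slide [-3.   4.6 71.7] turn None
```

View pics/c27.png

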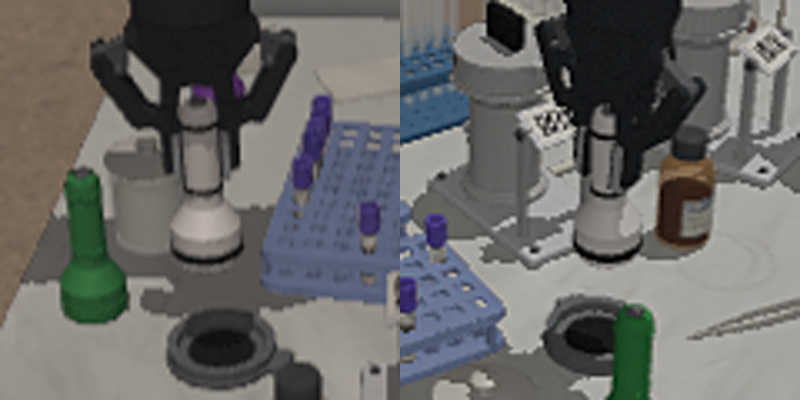

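Call:
{"op": "play_rows", "data": {
  "slide": [
    [-1,2,25],
    [-3,4.6,50],
    [-3,4.6,63],
    [-3,4.6,66],
    [-3,4.6,66]
  ],
  "turn": [0,0,0,0,0],
  "fingers": [0,0,0,0,0]
}}

```text
clock: 29.62
eef_pos: [474.9, 391.7, 82.6]
tool_rot: [3.125, -0.05, 1.755]
force: [0.5, -0.5, -1.3]
width: 23.6
```

```bash
python3 go.py 474.5 391.7 67 1.755; python3 rd.py 28
```

```text
at [474.9 391.7  82.6] rot [ 3.125 -0.05   1.755] f [ 0.5 -0.5 -1.3] w 23.6 t 29.625
slide [-0.7 -0.7 15.5] turn -0.0
{'clock': 29.625, 'qpos': [-0.877, 0.77, 0.263, 1.783, -0.391, 0.603, -0.184], 'eef_pos': [474.908, 391.663, 82.571], 'tool_rot': [3.125, -0.05, 1.755], 'force': [0.534, -0.486, -1.345], 'width': 23.588}
side28 229 227
scene28 309 218
```

View pics/c28.png

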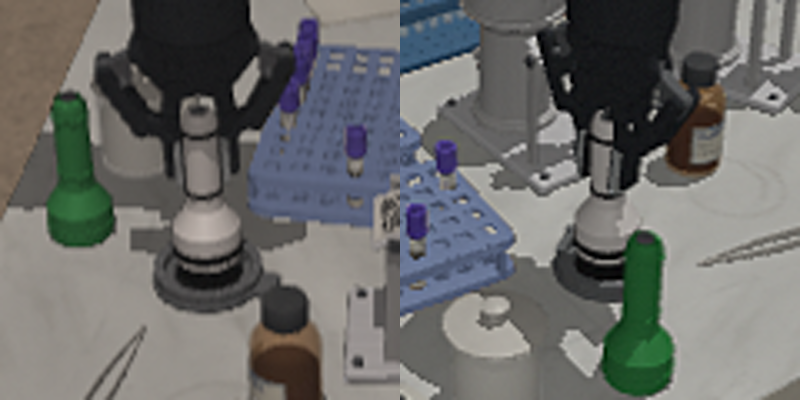

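Call:
{"op": "play_rows", "data": {
  "slide": [
    [-0.5,-0.5,5],
    [-0.5,-0.5,10],
    [-0.5,-0.5,13],
    [-0.5,-0.5,15],
    [-0.5,-0.5,16]
  ],
  "turn": [0,0,0,0,0],
  "fingers": [0,0,0,0,0]
}}

```text
clock: 30.35
eef_pos: [474.8, 392.0, 67.3]
tool_rot: [3.124, -0.05, 1.755]
force: [-1.4, -2.6, 8.2]
width: 23.8
```

```bash
python3 rd.py 29; python3 -c "
from ax3 import *
fit3(['side29','scene29'],0.0)"
```

```text
{'clock': 30.35, 'qpos': [-0.87, 0.791, 0.25, 1.789, -0.4, 0.573, -0.175], 'eef_pos': [474.803, 391.965, 67.307], 'tool_rot': [3.124, -0.05, 1.755], 'force': [-1.446, -2.582, 8.159], 'width': 23.846}
side29 229 232
scene29 308 223
[318, 236] u [-0.026  0.042  0.999] tilt 0.049 az 2.118 med 1.0
side29 [  3.3  -5.2 -62. ]
scene29 [  0.9  -6.2 -62.8]
W-TCP [  2.1  -5.7 -62.4]
```

View pics/c29.png

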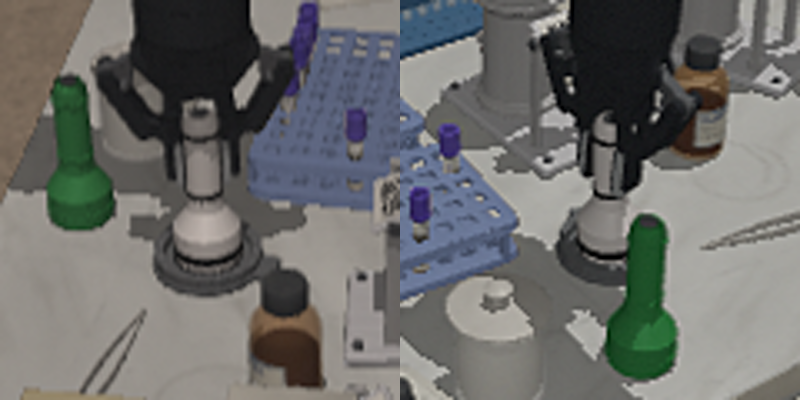

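Call:
{"op": "play_rows", "data": {
  "slide": [
    [0,0,1.5],
    [0,0,1.5],
    [0,0,0.5],
    [0,0,0],
    [0,0,0]
  ],
  "turn": [0,0,0,0,0],
  "fingers": [0,0,0.4,0.6,1]
}}

```text
clock: 31.08
eef_pos: [474.8, 392.1, 67.2]
tool_rot: [3.124, -0.051, 1.755]
force: [-0.1, -0.1, -1.0]
width: 68.2
```

Call:
{"op": "play_rows", "data": {
  "slide": [
    [0,0,0],
    [0,0,0],
    [0,0,0],
    [0,0,0]
  ],
  "turn": [0,0,0,0],
  "fingers": [1,1,1,1]
}}

```text
clock: 31.58
eef_pos: [474.8, 392.0, 67.2]
tool_rot: [3.124, -0.05, 1.755]
force: [0.8, -0.2, 0.4]
width: 84.9
```

```bash
python3 rd.py 30; python3 -c "
from ax3 import *
fit3(['side30','scene30'],0.0)"; python3 go.py 474.8 392 220 1.755
```

```text
{'clock': 31.575, 'qpos': [-0.87, 0.792, 0.25, 1.789, -0.4, 0.573, -0.175], 'eef_pos': [474.771, 392.033, 67.183], 'tool_rot': [3.124, -0.05, 1.755], 'force': [0.767, -0.166, 0.425], 'width': 84.915}
side30 229 232
scene30 308 223
[319, 242] u [-0.004 -0.012  1.   ] tilt 0.012 az -1.892 med 0.95
side30 [  3.3  -4.8 -62.6]
scene30 [  1.2  -6.2 -63.7]
W-TCP [  2.2  -5.5 -63.2]
at [474.8 392.   67.2] rot [ 3.124 -0.05   1.755] f [ 0.1 -0.2  1. ] w 85.2 t 31.675
slide [   7.7    2.7 -152.6] turn 0.0
```

View pics/c30.png

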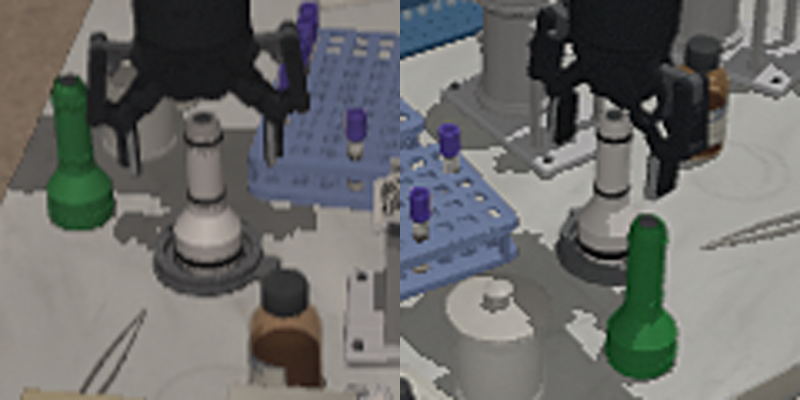

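Call:
{"op": "play_rows", "data": {
  "slide": [
    [0.8,0.3,-15],
    [2.5,0.9,-50],
    [5,1.8,-100],
    [7.5,2.7,-150],
    [7.5,2.7,-150]
  ],
  "turn": [0,0,0,0,0],
  "fingers": [1,1,1,1,1]
}}

```text
clock: 32.3
eef_pos: [477.6, 393.5, 223.1]
tool_rot: [3.115, -0.055, 1.755]
force: [-0.2, -0.1, -0.7]
width: 85.3
```

```bash
python3 rd.py 31; python3 - <<'E'
from ax3 import *
u,w=fit3(['side31','scene31'],0.0,tcp=[474.8,392,67.2])
print('W',w)
for f in ['side31','scene31']:
    P=cloud(load(f)); m=np.hypot(P[...,0]-672.4,P[...,1]-136.2)<40
    d=m&(P[...,2]>139)&(P[...,2]<155); print(f,'lid z',np.median(P[d][:,2]),np.nanmax(P[m][:,2]))
    L=np.array([609.2,111.1,107]); n=np.array([-.444,-.177,.878]); k=(np.linalg.norm(P-L,axis=-1)<22)&(abs((P-L)@n)<10); Q=P[k]; c=Q.mean(0); nn=np.linalg.svd(Q-c,full_matrices=False)[2][2]; print('label n',nn*np.sign(nn[2]),len(Q))
E
```

```text
{'clock': 32.3, 'qpos': [-0.939, 0.591, 0.36, 1.676, -0.307, 0.88, -0.263], 'eef_pos': [477.62, 393.524, 223.083], 'tool_rot': [3.115, -0.055, 1.755], 'force': [-0.241, -0.073, -0.718], 'width': 85.287}
side31 227 173
scene31 310 167
[315, 240] u [ 0.009 -0.03   0.999] tilt 0.032 az -1.291 med 0.96
side31 [  3.1  -4.4 -62.6]
scene31 [  0.7  -5.2 -64. ]
W-TCP [  1.9  -4.8 -63.3]
W [476.73352275 387.19219569   3.89951617]
side31 lid z 146.91758013257368 178.81857791505968
label n [-0.43997003 -0.19031981  0.8776131 ] 276
scene31 lid z 145.38975870258776 176.4388786280457
label n [-0.42867381 -0.17663853  0.88602347] 100
```

View pics/scene31.png

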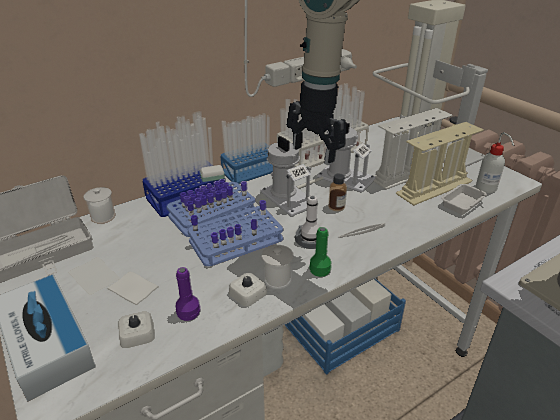

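View pics/side31.png

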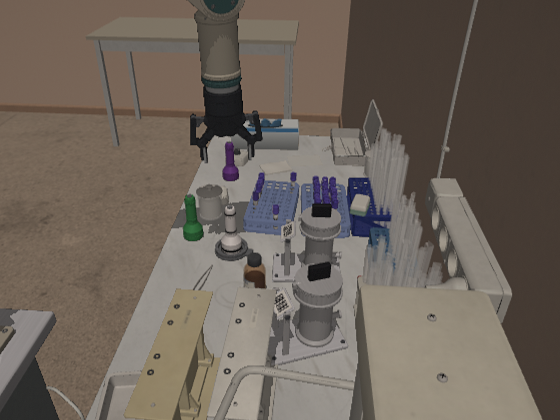

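```bash
python3 -c "
from h import *
print(ctrl.finish_job())"
```

```text
the job is handed in; nothing more can be done
None
```

I closed the open holder with its lid, read its label with the reader, stood the reader back on its dock, released it and handed the job in at about 32 s. No verdict was reported, so the results below are my own camera measurements.

- **Lid:** it sits flat and level. Disc top measured at 145.5 mm, bar top at 175 mm, centre within 1 mm of the rim, and yaw within about 0.03 rad.
- **Reading:** the tool could only point straight down, so I tilted the reader in the grip by pushing its head against the dock's collar. I then held it still for about 2.6 s. My estimates were an axis error of 0.055–0.07 rad, an aim error of 2–4 mm, and a distance about 5 mm beyond the 50 mm focus.
- **Reader on the dock:** I straightened it against the fixed chamber of the shut holder. After release it stands about 1–1.5 mm from the dock's centre, with the gripper clear above it.
- **Rest of the bench:** the label's angle measured the same at the end. I saw no bystander moved in the last pictures, but judged that by eye only.

**Checks that disagreed:**
- **Reader tilt:** my single-camera fits differed by up to 0.1 rad, so I relied on the combined fit of the scene and side cameras, which read within 0.01 rad on the upright reader. Adding the wrist camera gave a similar tilt but a different direction, which would put the axis error near 0.11 rad against the 0.13 rad limit.
- **Reader's final tilt:** after release it measured 0.012 rad in one look and 0.032 rad in the next; both are within limits.
- **Tilting pushes:** the last push met no collar and added almost no tilt.

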